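# Clear down the corner-load check: pan off its dowels, check weights back in order of size

### The arm

A 7-joint arm with a two-finger parallel gripper is mounted at the origin on the work surface. World frame = base frame: x ahead of the robot, y to its left, z up, the work surface at z = 0. Lengths are in m, angles in rad, forces in N, time in s.
With the tool pointing down it reaches from about 0.4 to 0.875 m from the base axis. Payload 6.5 kg.
Tool frame: the origin (TCP) lies at the centre of the arm's flange, where the gripper is bolted on; the fingertips stand 166 mm ahead of it and the grasp point (between the pads) lies r.grip_depth ahead of it (r.grip_depth is the distance from the TCP to the grasp point, in m); z points along the fingers, y is the line along which they close (so a half turn about z gives the same grasp; the last joint's range is limited). The gripper opens to 88 mm and grips with 3 to 60 N. Pads are 18 mm wide; open, the fingers measure 123 mm over their backs; the gripper's body (75 mm by 187 mm) begins 45 mm behind the grasp point.
Start: joints at [-1.337, 0.536, -0.004, 1.538, 0.003, 1.067, -0.071], TCP at [0.192, 0.621, 0.405] pointing down, gripper open.
Joint ranges: [-2.7, 2.7], [-0.37, 2.16], [-1.27, 1.26], [0.24, 2.4], [-1.31, 4.45], [0.19, 1.91], [-2.76, 2.76]. Speed limits (rad/s): [2.39, 2.39, 3.14, 3.14, 3.14, 3.14, 3.14].

### API

Orientations are given as a unit quaternion [w, x, y, z].
In Python, from cell import telemetry, vision, workorder, r gives the robot as it stands.
- The arm moves only by the shell command python3 -m creep 'ROWS' [FORCE]. ROWS is JSON, a list of rows, each a list of 7 numbers: the shift along the tool's x, y, z normalised to -1 to 1, where 1 is 0.5 m, then the turn, a rotation vector about the tool's x, y, z normalised to -1 to 1, where 1 is 0.5 rad, then the opening, from -1 (shut) to 1 (fully open). In form: [[dx, dy, dz, rx, ry, rz, grip], ...]. A call has 1 to 20 rows; each row shifts and turns the commanded pose from where the row before left it, along the tool's axes as they then stand; what a row does not reach is not made up. A row lasts 1/12 s, in which the tool goes at most 41.7 mm and 7.16 degrees, less where a joint would pass 70% of its speed; a pose out of reach is approached as far as the arm can. A call with a number of a shift or a turn outside -1 to 1 is refused whole. A call with a gripper value outside its range is refused whole. The fingers move at their own pace and stop on an object; FORCE is the grip in N (left out, the last holds). Time passes only in rows, so rows that do not move let the fingers close. It gives the time, the measured TCP pose, the force, the opening and the grip force at its end, in the units of the state.
- telemetry.observe(): the state, without advancing time (a new reading comes with each control period).
- vision.capture(name): name is "side" or "top"; returns (picture, depth): 400x640x3 uint8, blue, green, red; 400x640 float32, m along the optical axis (not along the pixel's ray), 0 where there is no reading.
- vision.calibration(name): a dict with "fx", "fy", "cx", "cy" (pixels), "eye" and "attitude" of the camera in the world. Camera axes: x right, y down, z forward; pixel columns grow to the right and rows downward; lengths in m; the calibration is good to about 2 mm. A picture is of the moment at which its call begins. calibration takes no time and is no camera call.
- workorder.job_done(): hands the job in; it is judged then, once.
The state is a dict: "clock": time; "qpos": joint angles; "dq": joint speeds; "joint_torque": joint torques, N m; "ee_pos": TCP position; "tool_rot": TCP orientation; "wrist_force": force on the tool from outside, world axes, zero at the start; "moment": the same for the moment, N m; "finger_gap": finger opening in m; "grasp_force": force on a finger pad.
Only numpy, scipy, OpenCV 4.12 (cv2) and the standard library are available. Lean on these libraries where they do the work, as an engineer would, in place of code of your own. Each camera call takes 0.05 s, during which the arm holds its last target. There are 200 camera calls.

### The job

The corner-load check is finished, so clear the rig down: lift the balance pan straight up off the turntable's two dowels, keeping it level, and lay it flat in the middle of the cork mat. Then set the four brass check weights flat on the four rings of the wooden strip, each centred in its ring, in order of size with the largest at the end nearest the cork mat and the smallest at the far end. Set everything down gently, without dropping anything.

Things in the scene. Friction and masses are not known exactly. Their poses are not given: they have to be found in the camera images.
- pan: Dull nickel balance pan, 96 mm (x) by 62 mm (y), 15 mm tall, 160 g: 6 mm floor, 3 mm rim. Origin: centre of its underside, z up. Starts level, underside 42 mm up, on two 12 mm shoulders of a fixed cast-aluminium turntable (116 mm across); two 6 mm dowels, at x = -32 and 32 mm, stand 10 mm up through 7 mm holes in its floor: lift it 12 mm to free it. Grip across its width, at mid length.
- cork_mat: Flat cork mat, 135 mm (its x) by 105 mm (its y) and 6 mm thick, fixed to the bench beyond one end of the strip, left or right (the turntable is beyond the other end). Origin at the centre of its underside (bench height); its top is 6 mm above that.
- weight_large: Largest of four flat brass check weights, 500 g: a plain disc 56 mm in diameter and 24 mm tall with upright sides. Origin at the centre of its underside, z up. Starts lying flat on the bench top (height 0); the four weights' places are shuffled.
- weight_second: Second largest of four flat brass check weights, 200 g: a plain disc 42 mm in diameter and 17 mm tall with upright sides. Origin at the centre of its underside, z up. Starts lying flat on the bench top (height 0); the four weights' places are shuffled.
- weight_third: Third largest of four flat brass check weights, 100 g: a plain disc 32 mm in diameter and 15 mm tall with upright sides. Origin at the centre of its underside, z up. Starts lying flat on the bench top (height 0); the four weights' places are shuffled.
- weight_small: Smallest of four flat brass check weights, 50 g: a plain disc 24 mm in diameter and 13 mm tall with upright sides. Origin at the centre of its underside, z up. Starts lying flat on the bench top (height 0); the four weights' places are shuffled.
- ring_1: Inlaid brass ring mark, 64 mm outside diameter, one of four alike in a row at 82 mm spacing on a fixed dark wooden strip (76 mm wide, 340 mm long, 12 mm thick, lying across the bench up to 0.2 rad askew): the outermost at the -y end (robot's right). Origin: ring centre on the strip's top face, 12 mm above the bench; x across the strip away from the robot, y along it to the left.
- ring_2: Inlaid brass ring mark, 64 mm outside diameter, one of four alike in a row at 82 mm spacing on a fixed dark wooden strip (76 mm wide, 340 mm long, 12 mm thick, lying across the bench up to 0.2 rad askew): second from the -y end. Origin: ring centre on the strip's top face, 12 mm above the bench; x across the strip away from the robot, y along it to the left.
- ring_3: Inlaid brass ring mark, 64 mm outside diameter, one of four alike in a row at 82 mm spacing on a fixed dark wooden strip (76 mm wide, 340 mm long, 12 mm thick, lying across the bench up to 0.2 rad askew): third from the -y end. Origin: ring centre on the strip's top face, 12 mm above the bench; x across the strip away from the robot, y along it to the left.
- ring_4: Inlaid brass ring mark, 64 mm outside diameter, one of four alike in a row at 82 mm spacing on a fixed dark wooden strip (76 mm wide, 340 mm long, 12 mm thick, lying across the bench up to 0.2 rad askew): the outermost at the +y end (robot's left). Origin: ring centre on the strip's top face, 12 mm above the bench; x across the strip away from the robot, y along it to the left.

How it is judged:
At the end, for the whole second after the job is handed in: Pan flat on the cork mat, centre within 15 mm of the mat's (tilt under 0.08 rad). Weights flat on the strip (under 0.12 rad), each within 12 mm of its ring's centre, in order of size, largest on the ring nearest the mat. All released and at rest (horizontal distance between pan and cork_mat below 0.015 m and z of pan in the frame of cork_mat between 0.002 and 0.01 m and angle between pan's own z axis and vertical below 0.08 rad and ((y of cork_mat in the frame of ring_1 above 0.1 m and (horizontal distance between weight_large and ring_4 below 0.012 m and z of weight_large in the frame of ring_4 between -0.004 and 0.005 m and angle between weight_large's own z axis and vertical below 0.12 rad) and (horizontal distance between weight_second and ring_3 below 0.012 m and z of weight_second in the frame of ring_3 between -0.004 and 0.005 m and angle between weight_second's own z axis and vertical below 0.12 rad) and (horizontal distance between weight_third and ring_2 below 0.012 m and z of weight_third in the frame of ring_2 between -0.004 and 0.005 m and angle between weight_third's own z axis and vertical below 0.12 rad) and (horizontal distance between weight_small and ring_1 below 0.012 m and z of weight_small in the frame of ring_1 between -0.004 and 0.005 m and angle between weight_small's own z axis and vertical below 0.12 rad)) or (y of cork_mat in the frame of ring_1 below 0.1 m and (horizontal distance between weight_large and ring_1 below 0.012 m and z of weight_large in the frame of ring_1 between -0.004 and 0.005 m and angle between weight_large's own z axis and vertical below 0.12 rad) and (horizontal distance between weight_second and ring_2 below 0.012 m and z of weight_second in the frame of ring_2 between -0.004 and 0.005 m and angle between weight_second's own z axis and vertical below 0.12 rad) and (horizontal distance between weight_third and ring_3 below 0.012 m and z of weight_third in the frame of ring_3 between -0.004 and 0.005 m and angle between weight_third's own z axis and vertical below 0.12 rad) and (horizontal distance between weight_small and ring_4 below 0.012 m and z of weight_small in the frame of ring_4 between -0.004 and 0.005 m and angle between weight_small's own z axis and vertical below 0.12 rad))) and linear speed of each of pan, weight_large, weight_second, weight_third, weight_small below 0.02 m/s); the robot touches nothing.
It fails at once if the pan is not kept level as it comes off the dowels: tilted by more than 0.2 rad within 60 mm of its start (angle between pan's own z axis and vertical above 0.2 rad and distance of pan from where it was at the start of the episode below 0.06 m).
It fails at once if the pan is tipped up on the way (tilted by more than 0.5 rad) (angle between pan's own z axis and vertical above 0.5 rad).
It fails at once if the pan or a weight is dropped or thrown: it moves faster than 0.6 m/s (a free fall of some 18 mm) while no finger touches it ((linear speed of pan above 0.6 m/s and contact force between pan and the fingers below 0.05 N) or (linear speed of weight_large above 0.6 m/s and contact force between weight_large and the fingers below 0.05 N) or (linear speed of weight_second above 0.6 m/s and contact force between weight_second and the fingers below 0.05 N) or (linear speed of weight_third above 0.6 m/s and contact force between weight_third and the fingers below 0.05 N) or (linear speed of weight_small above 0.6 m/s and contact force between weight_small and the fingers below 0.05 N)).
It also fails if it takes over 128 s, if anything falls off the work surface, if the arm or the gripper's body presses on something with over 40 N, if the wrist force passes 120 N, or if a joint passes its speed limit or range.

## Working session

There is one attempt and no reset: what is moved stays moved. The work goes in short steps, Python scripts to look and compute and a shell command to move; the robot and the scene stay as the last step left them, time stands still between calls to the robot, and variables do not carry over. Pictures are saved under pics/ and viewed, at most 14 in all, crops included, and the job is handed in when it is done.

```bash
ls; mkdir -p pics; python3 - <<'E'
from cell import telemetry, vision, workorder, r
import cv2
print(r.grip_depth, telemetry.observe())
for n in("top","side"):
    p,d=vision.capture(n); cv2.imwrite(f"pics/{n}0.png",p); print(n,vision.calibration(n))
E
```

```text
pics
0.1473 {'clock': 0.0, 'qpos': array([-1.33725458,  0.53715845, -0.00445102,  1.5388793 ,  0.00261167,
        1.06730793, -0.07119282]), 'dq': array([ 0.00124748,  0.00023642,  0.0006354 , -0.00050341, -0.00080347,
       -0.00239913,  0.00044921]), 'joint_torque': array([-5.47476775e-04, -5.70979893e+01,  9.90178362e-01, -2.51602614e+01,
       -5.62912517e-02,  1.76971155e-02,  1.49668758e-04]), 'ee_pos': array([0.19182052, 0.62069921, 0.40384131]), 'tool_rot': array([-6.47314126e-05,  1.49263218e-01,  9.88797112e-01, -8.71222465e-04]), 'wrist_force': array([ 0.82407627, -0.65810079,  0.33181371]), 'moment': array([0.00853272, 0.02858846, 0.03343748]), 'grasp_force': 0.0, 'finger_gap': 0.08823584717733213}
top {'fx': 513.9364241825768, 'fy': 513.9364241825768, 'cx': 324.9543171885526, 'cy': 203.90453135078414, 'eye': array([ 0.43194071, -0.00844671,  1.21938918]), 'attitude': array([-0.04321779,  0.71085787, -0.70098948,  0.03777642])}
side {'fx': 446.1296513592613, 'fy': 446.1296513592613, 'cx': 314.03489293205985, 'cy': 195.82441106565702, 'eye': array([ 0.48327249, -0.71415041,  0.78770205]), 'attitude': array([-0.37670561,  0.9250596 , -0.04536587,  0.01730794])}
```

View pics/top0.png

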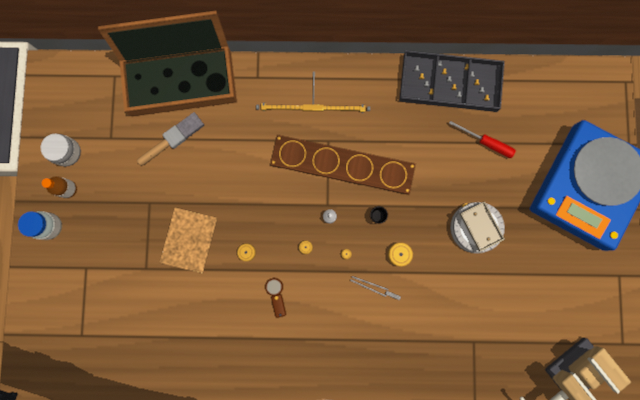

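View pics/side0.png

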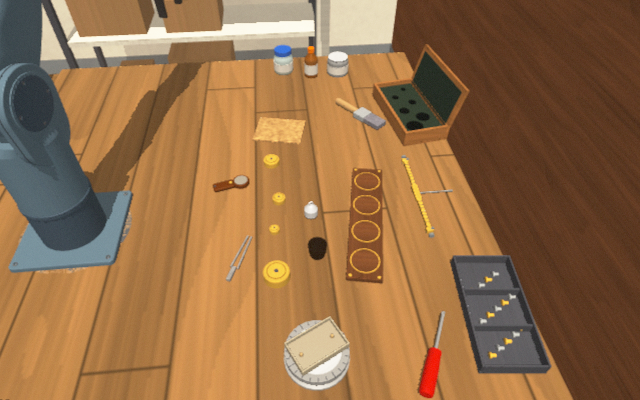

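```bash
cat > h.py <<'E'
from cell import telemetry, vision, workorder, r
import numpy as np, cv2
from scipy.spatial.transform import Rotation as R
def rot(q): return R.from_quat(np.roll(q,-1))
def pix(n,u,v,z):
    "world point at height z on pixel ray"
    c=vision.calibration(n); d=rot(c["attitude"]).apply([(u-c["cx"])/c["fx"],(v-c["cy"])/c["fy"],1])
    return c["eye"]+d*(z-c["eye"][2])/d[2]
def dep(n,u,v,d):
    c=vision.calibration(n); k=d[v,u]
    return c["eye"]+rot(c["attitude"]).apply([(u-c["cx"])/c["fx"]*k,(v-c["cy"])/c["fy"]*k,k])
def proj(n,p):
    c=vision.calibration(n); q=rot(c["attitude"]).inv().apply(np.array(p)-c["eye"])
    return np.array([q[0]/q[2]*c["fx"]+c["cx"],q[1]/q[2]*c["fy"]+c["cy"]])
E
python3 - <<'E'
from h import *
np.set_printoptions(precision=4,suppress=True)
for n in("top","side"): print(n,rot(vision.calibration(n)["attitude"]).as_matrix())
p,d=vision.capture("top")
print("tcp proj",proj("top",telemetry.observe()["ee_pos"]), proj("side",[0.1,0,0.1]))
for nm,u,v in [("turntable",480,227),("mat",188,240),("ring1",393,175),("ring4",292,153),("large",401,254),("grip",590,380)]: print(nm,dep("top",u,v,d))
c=cv2.resize(p[130:280,150:330],None,fx=4,fy=4,interpolation=cv2.INTER_CUBIC); cv2.imwrite("pics/cl.png",c)
c=cv2.resize(p[130:280,330:520],None,fx=4,fy=4,interpolation=cv2.INTER_CUBIC); cv2.imwrite("pics/cr.png",c)
np.save("d0.npy",d); np.save("p0.npy",p)
p,d=vision.capture("side")
for nm,u,v in [("turntable",316,345),("mat",280,130),("ring1",365,261),("ring4",367,181),("large",276,272)]: print(nm,dep("side",u,v,d))
E
```

```text
top [[ 0.0144 -0.9933  0.1143]
 [-0.9999 -0.0135  0.0085]
 [-0.0069 -0.1144 -0.9934]]
side [[ 0.9953 -0.0709  0.0662]
 [-0.097  -0.7121  0.6954]
 [-0.0022 -0.6985 -0.7156]]
tcp proj [-84.0318 414.769 ] [105.9919 195.3707]
turntable [ 0.5187 -0.3531  0.0455]
mat [0.4813 0.3235 0.0081]
ring1 [ 0.6423 -0.159   0.0118]
ring4 [0.6922 0.0824 0.0131]
large [ 0.4553 -0.1762  0.0211]
grip [ 0.191  -0.5725  0.0775]
turntable [ 0.5198 -0.3586  0.049 ]
mat [0.4842 0.3167 0.0063]
ring1 [ 0.6444 -0.1627  0.0105]
ring4 [0.6925 0.0785 0.0117]
large [ 0.4551 -0.1815  0.0238]
```

View pics/cl.png

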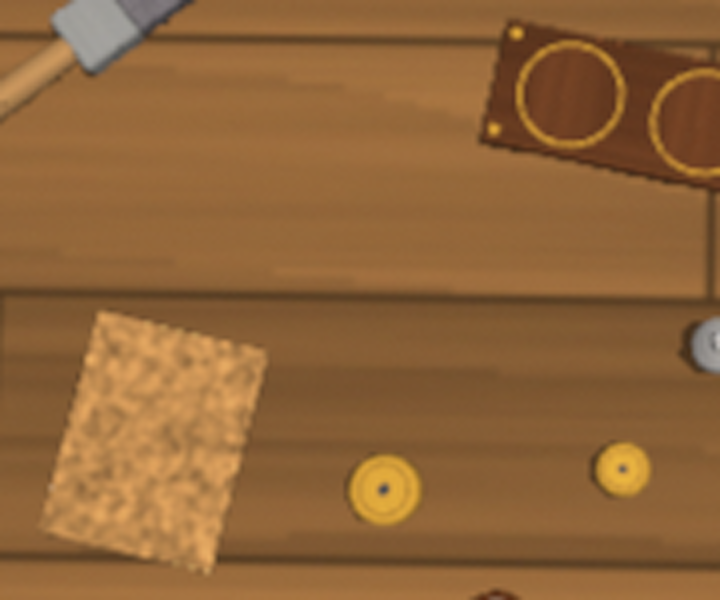

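View pics/cr.png

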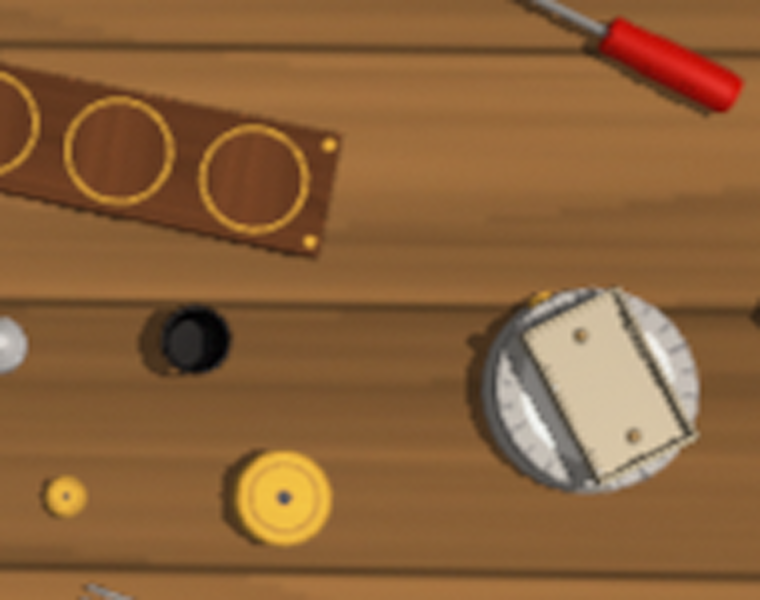

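The pictures show the mat at (188,240), on the robot's left, and ring 1 at (393,175). The turntable is at (480,227), and the gripper is at about (590,380), which puts it at y ≈ -0.6. Telemetry reports y = +0.62, so I need a small test move to sort out that conflict before relying on either.

```bash
python3 -m creep '[[0,0.08,0,0,0,0,1],[0,0.08,0,0,0,0,1],[0,0,0,0,0,0,1],[0,0,0,0,0,0,1]]'; cat > see.py <<'E'
import sys
from h import *
p,d=vision.capture("top"); s=telemetry.observe(); cv2.imwrite(f"pics/{sys.argv[1]}.png",p)
print(s["qpos"],s["ee_pos"],s["tool_rot"],s["wrist_force"])
E
python3 see.py t1
```

```text
clock: 0.53
ee_pos: [0.2158, 0.6985, 0.4029]
tool_rot: [-0.0, 0.149, 0.989, -0.001]
wrist_force: [0.2, 0.4, 0.1]
finger_gap: 0.0879
grasp_force: 0.0
[-1.33561005  0.68287128  0.00505521  1.28920904 -0.00341526  1.17116147
 -0.05931025] [0.21560249 0.69754592 0.40355736] [-5.12977824e-05  1.49315577e-01  9.88789252e-01 -8.19080395e-04] [ 0.42368009 -0.34255921  0.41565116]
```

View pics/t1.png

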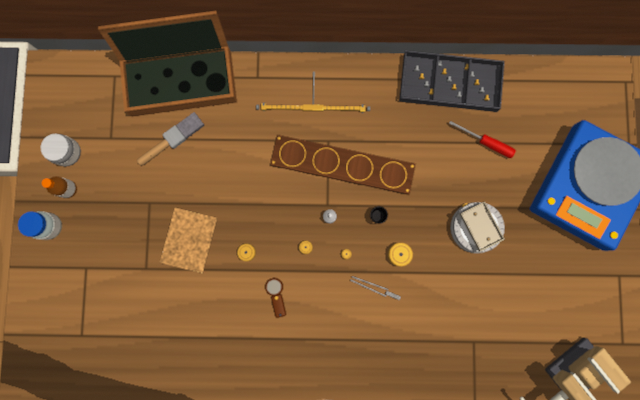

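The object at bottom right did not move, so it is a static prop. The arm is out of view on the left, at y > 0, so telemetry is consistent. I'll localise now with both cameras.

```bash
python3 - <<'E'
from h import *
p,d=vision.capture("side")
cv2.imwrite("pics/s_a.png",cv2.resize(p[105:255,235:435],None,fx=4,fy=4,interpolation=cv2.INTER_CUBIC))
cv2.imwrite("pics/s_b.png",cv2.resize(p[245:395,235:435],None,fx=4,fy=4,interpolation=cv2.INTER_CUBIC))
E
```

```text
(no output)
```

View pics/s_a.png

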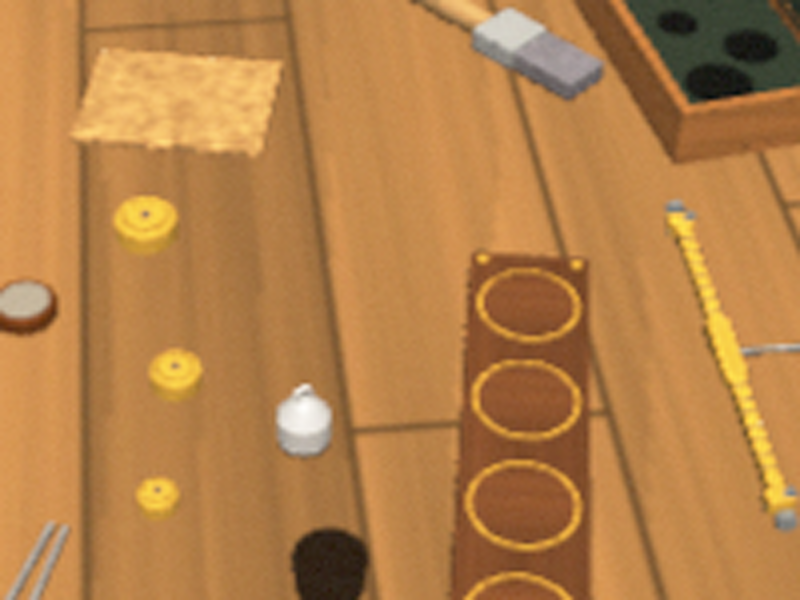

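View pics/s_b.png

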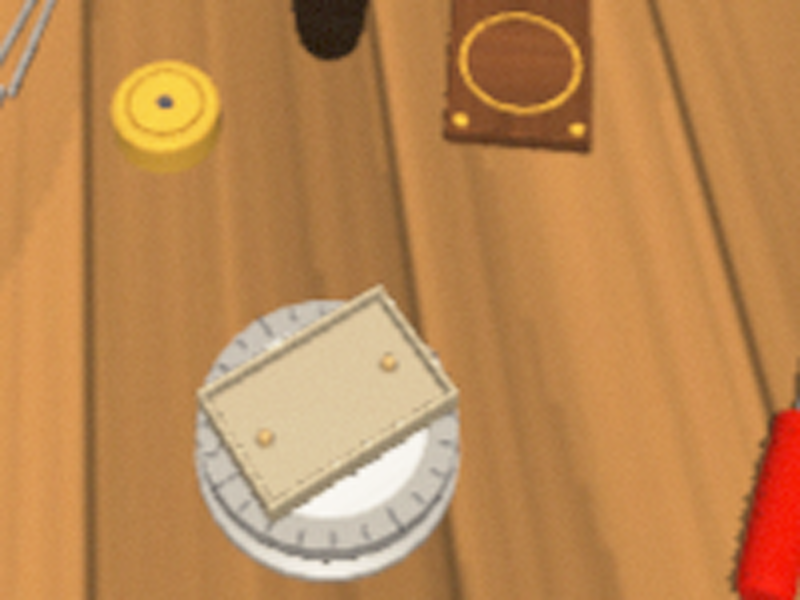

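```bash
cat > loc.py <<'E'
from h import *
np.set_printoptions(precision=4,suppress=True)
def f(n,x,y,ou,ov,z): return pix(n,ou+(x+.5)/4-.5,ov+(y+.5)/4-.5,z)[:2]
L=lambda x,y,z:f("top",x,y,150,130,z)
Rr=lambda x,y,z:f("top",x,y,330,130,z)
A=lambda x,y,z:f("side",x,y,235,105,z)
B=lambda x,y,z:f("side",x,y,235,245,z)
m1=[L(*c,.006) for c in((98,311),(267,350),(210,574),(41,528))]
m2=[A(*c,.006) for c in((103,48),(283,62),(257,155),(72,137))]
T=dict(ring4=L(571,95,.012),ring3=L(701,122,.012),ring2=Rr(119,151,.012),ring1=Rr(254,179,.012),
 second=L(384,489,.017),third=L(622,469,.015),small=Rr(66,496,.013),large=Rr(284,498,.024),dA=Rr(581,335,.052),dB=Rr(633,436,.052),mat=np.mean(m1,0))
S=dict(ring4=A(529,304,.012),ring3=A(526,400,.012),ring2=A(523,505,.012),ring1=B(521,62,.012),
 second=A(146,213,.017),third=A(175,366,.015),small=A(158,491,.013),large=B(166,102,.024),dA=B(389,363,.052),dB=B(265,437,.052),mat=np.mean(m2,0))
for k in T: print(k,T[k],S[k],T[k]-S[k],(T[k]+S[k])/2)
M={k:(T[k]+S[k])/2 for k in T}
for a,b in(("ring4","ring3"),("ring3","ring2"),("ring2","ring1"),("dA","dB")):
  for D in(T,S):print(a,b,np.linalg.norm(D[a]-D[b]),end=" ")
print("pan",(M["dA"]+M["dB"])/2,"x-axis deg",np.degrees(np.arctan2(*(M["dA"]-M["dB"])[::-1])))
for m in(m1,m2):
  m=np.array(m); print("mat edges",np.linalg.norm(m-np.roll(m,-1,0),axis=1),"edge deg",[np.degrees(np.arctan2(*(m[i]-m[j])[::-1])) for i,j in((0,1),(1,2),(3,2),(0,3))])
E
python3 loc.py
```

```text
ring4 [0.6915 0.0816] [0.6923 0.0796] [-0.0008  0.002 ] [0.6919 0.0806]
ring3 [0.6761 0.0036] [ 0.6757 -0.0018] [0.0004 0.0054] [0.6759 0.0009]
ring2 [ 0.6596 -0.0789] [ 0.6596 -0.0818] [0.     0.0029] [ 0.6596 -0.0804]
ring1 [ 0.6438 -0.1593] [ 0.6442 -0.1615] [-0.0005  0.0023] [ 0.644  -0.1604]
second [0.4552 0.1852] [0.4557 0.185 ] [-0.0005  0.0002] [0.4554 0.1851]
third [0.4688 0.0467] [0.4688 0.0443] [-0.      0.0025] [0.4688 0.0455]
small [ 0.4545 -0.0493] [ 0.4551 -0.052 ] [-0.0006  0.0027] [ 0.4548 -0.0506]
large [ 0.4549 -0.1749] [ 0.4556 -0.177 ] [-0.0006  0.002 ] [ 0.4553 -0.176 ]
dA [ 0.5492 -0.3402] [ 0.5493 -0.345 ] [-0.0001  0.0048] [ 0.5492 -0.3426]
dB [ 0.4921 -0.3684] [ 0.4922 -0.3734] [-0.0001  0.005 ] [ 0.4922 -0.3709]
mat [0.4822 0.3238] [0.4823 0.3201] [-0.0001  0.0038] [0.4823 0.322 ]
ring4 ring3 0.079512616204255 ring4 ring3 0.0831044672579479 ring3 ring2 0.08410487053029853 ring3 ring2 0.08160134474507018 ring2 ring1 0.0818912154580694 ring2 ring1 0.08118242847798769 dA dB 0.06366544479247904 dA dB 0.06376030544995938 pan [ 0.5207 -0.3568] x-axis deg 26.44162307238591
mat edges [0.1039 0.1352 0.1038 0.1316] edge deg [np.float64(77.83864905658714), np.float64(-12.11527788387309), np.float64(75.86084650871885), np.float64(-12.02478198351698)]
mat edges [0.1348 0.1089 0.1315 0.106 ] edge deg [np.float64(166.85977144918272), np.float64(75.71157162453298), np.float64(165.58610970619117), np.float64(77.47162090825073)]
```

```bash
cat > plan.py <<'E'
"usage: plan.py x y z [yaw of tool y, deg] : turn rows first, then shift in the turned frame; also levels"
import sys
from h import *
a=list(map(float,sys.argv[1:])); s=telemetry.observe(); T=rot(s["tool_rot"]); Y=T.apply([0,1,0])
yaw=np.degrees(np.arctan2(Y[1],Y[0])); g=a[3] if len(a)>3 else yaw
t=np.radians(g); G=R.from_matrix(np.array([[np.sin(t),-np.cos(t),0],[np.cos(t),np.sin(t),0],[0,0,-1]]).T @ np.eye(3)) if 0 else R.from_matrix(np.column_stack([[-np.sin(t),np.cos(t),0],[np.cos(t),np.sin(t),0],[0,0,-1]]))
rv=(T.inv()*G).as_rotvec()/.5
d=G.inv().apply(np.array(a[:3])-s["ee_pos"])/.5
np.set_printoptions(precision=4,suppress=True)
print("yaw",round(yaw,2),"pos",s["ee_pos"],"turn",rv,"shift",d,"rows>=",np.abs(rv).max()/.24,np.linalg.norm(d)/.07,"q7",round(s["qpos"][6],2),"gap",round(s["finger_gap"],4),"F",round(s["grasp_force"],1),s["wrist_force"],"t",round(s["clock"],2))
E
python3 plan.py 0.58 0.45 0.40; python3 - <<'E'
from h import *
d=np.load("d0.npy")
for u,v in((330,213),(378,215),(278,288),(376,288)):
    w=d[v-7:v+8,u-7:u+8]; i=np.unravel_index(np.argmin(np.where(w>0,w,9)),w.shape); print(dep("top",u-7+i[1],v-7+i[0],d))
s=telemetry.observe();T=rot(s["tool_rot"])
for t in((.5,0),(.55,-.3)): print(T.inv().apply([t[0]-.58,t[1]-.45,0]))
for b in((.62,0,.4),(.5207,-.3568,.4)):print(T.inv().apply(np.array(b)-(np.array([.58,.45,.4]) if b[1]==0 else np.array([.62,0,.4])))/.5)
E
```

```text
yaw 72.82 pos [0.2155 0.697  0.4042] turn [-0.0026  0.0003  0.    ] shift [-0.8424 -0.2567  0.0084] rows>= 0.01092964826632981 12.581396574174695 q7 -0.06 gap 0.0885 F 0.0 [ 0.4221 -0.6357  1.2577] t 0.63
[ 0.53885843 -0.00810237  0.04940407]
[ 0.52774517 -0.12810602  0.03715547]
[0.36132637 0.12135572 0.01545213]
[ 0.36473507 -0.131187    0.00982916]
[-0.05645655 -0.45355517  0.00060315]
[-0.19281913 -0.72541011  0.00097972]
[-0.34220959 -0.83623638  0.00114701]
[-0.02098913 -0.74042247  0.00097419]
```

```bash
python3 -m creep '[[-0.06,-0.018,0,0,0,0,1],[-0.06,-0.018,0,0,0,0,1],[-0.06,-0.018,0,0,0,0,1],[-0.06,-0.018,0,0,0,0,1],[-0.06,-0.018,0,0,0,0,1],[-0.06,-0.018,0,0,0,0,1],[-0.06,-0.018,0,0,0,0,1],[-0.06,-0.018,0,0,0,0,1],[-0.06,-0.018,0,0,0,0,1],[-0.06,-0.018,0,0,0,0,1],[-0.06,-0.018,0,0,0,0,1],[-0.06,-0.018,0,0,0,0,1],[-0.06,-0.018,0,0,0,0,1],[-0.06,-0.018,0,0,0,0,1]]' && python3 -m creep '[[-0.024,-0.06,0,0,0,0,1],[-0.024,-0.06,0,0,0,0,1],[-0.024,-0.06,0,0,0,0,1],[-0.024,-0.06,0,0,0,0,1],[-0.024,-0.06,0,0,0,0,1],[-0.024,-0.06,0,0,0,0,1],[-0.024,-0.06,0,0,0,0,1],[-0.024,-0.06,0,0,0,0,1],[-0.024,-0.06,0,0,0,0,1],[-0.024,-0.06,0,0,0,0,1],[-0.024,-0.06,0,0,0,0,1],[-0.024,-0.06,0,0,0,0,1],[-0.024,-0.06,0,0,0,0,1],[-0.024,-0.06,0,0,0,0,1],[0,0,0,0,0,0,1]]' && python3 plan.py 0.5207 -0.3568 0.30 -63.6
```

```text
clock: 1.8
ee_pos: [0.5801, 0.4513, 0.4057]
tool_rot: [0.0, 0.149, 0.989, 0.0]
wrist_force: [0.6, 0.4, -1.5]
finger_gap: 0.0882
grasp_force: 0.0
clock: 3.05
ee_pos: [0.615, -0.0065, 0.4058]
tool_rot: [0.001, 0.154, 0.988, -0.002]
wrist_force: [0.2, -1.9, 0.4]
finger_gap: 0.0883
grasp_force: 0.0
yaw 72.25 pos [ 0.615  -0.0065  0.4058] turn [0.0018 0.0124 4.7421] shift [-0.4805  0.5437  0.2116] rows>= 19.75857362699378 10.797879858011726 q7 1.25 gap 0.0883 F 0.0 [ 0.1983 -1.9179  0.3923] t 3.05
```

```bash
python3 -m creep '[[0,0,0,0,0,0.237,1],[0,0,0,0,0,0.237,1],[0,0,0,0,0,0.237,1],[0,0,0,0,0,0.237,1],[0,0,0,0,0,0.237,1],[0,0,0,0,0,0.237,1],[0,0,0,0,0,0.237,1],[0,0,0,0,0,0.237,1],[0,0,0,0,0,0.237,1],[0,0,0,0,0,0.237,1],[0,0,0,0,0,0.237,1],[0,0,0,0,0,0.237,1],[0,0,0,0,0,0.237,1],[0,0,0,0,0,0.237,1],[0,0,0,0,0,0.237,1],[0,0,0,0,0,0.237,1],[0,0,0,0,0,0.237,1],[0,0,0,0,0,0.237,1],[0,0,0,0,0,0.237,1],[0,0,0,0,0,0.237,1]]' && python3 -m creep '[[-0.04,0.0453,0.0175,0,0,0,1],[-0.04,0.0453,0.0175,0,0,0,1],[-0.04,0.0453,0.0175,0,0,0,1],[-0.04,0.0453,0.0175,0,0,0,1],[-0.04,0.0453,0.0175,0,0,0,1],[-0.04,0.0453,0.0175,0,0,0,1],[-0.04,0.0453,0.0175,0,0,0,1],[-0.04,0.0453,0.0175,0,0,0,1],[-0.04,0.0453,0.0175,0,0,0,1],[-0.04,0.0453,0.0175,0,0,0,1],[-0.04,0.0453,0.0175,0,0,0,1],[-0.04,0.0453,0.0175,0,0,0,1],[0,0,0,0,0,0,1],[0,0,0,0,0,0,1]]' && python3 plan.py 0.5207 -0.3568 0.201 -63.6 && python3 - <<'E'
from h import *
for n in("side",):
    p,d=vision.capture(n); cv2.imwrite("pics/pre.png",cv2.resize(p[200:400,200:440],None,fx=3,fy=3))
E
```

```text
clock: 4.72
ee_pos: [0.6151, 0.0022, 0.4053]
tool_rot: [-0.001, 0.973, 0.231, 0.0]
wrist_force: [0.1, 1.0, 0.1]
finger_gap: 0.0879
grasp_force: 0.0
clock: 5.88
ee_pos: [0.524, -0.3505, 0.3]
tool_rot: [-0.0, 0.973, 0.232, -0.0]
wrist_force: [0.9, 0.2, -0.1]
finger_gap: 0.0883
grasp_force: 0.0
yaw -63.22 pos [ 0.524  -0.3505  0.3   ] turn [-0.0008  0.0002  0.0133] shift [-0.0115  0.0084  0.198 ] rows>= 0.055245681682993965 2.836030237622977 q7 -0.2 gap 0.0883 F 0.0 [ 0.9268  0.1748 -0.0953] t 5.88
```

View pics/pre.png

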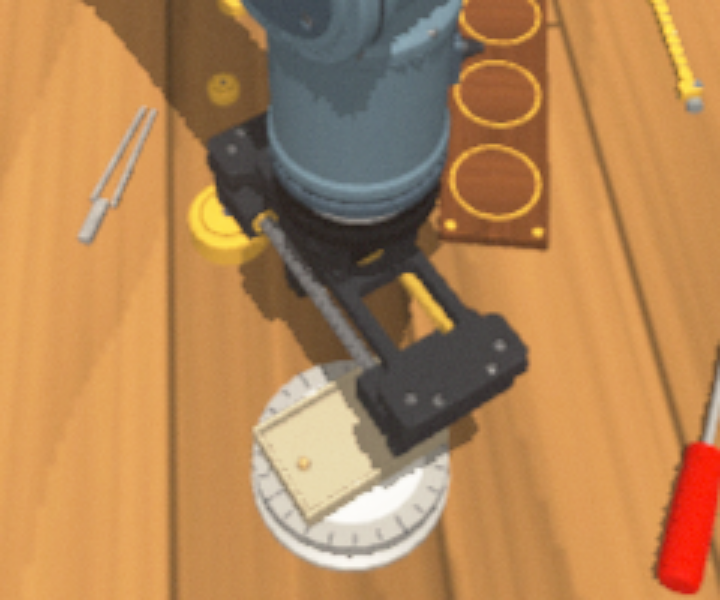

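The side view shows the gripper aligned across the pan and the pan's visible dowel at about (303,463). I'll align it and stop just above the rim.

```bash
python3 -m creep '[[0,0,0,0,0,0.013,1],[-0.0115,0.0084,0,0,0,0,1],[0,0,0.033,0,0,0,1],[0,0,0.033,0,0,0,1],[0,0,0.033,0,0,0,1],[0,0,0.033,0,0,0,1],[0,0,0,0,0,0,1],[0,0,0,0,0,0,1]]' 12 && python3 plan.py 0.5207 -0.3568 0.201 -63.6 && python3 - <<'E'
from h import *
p,d=vision.capture("side"); cv2.imwrite("pics/pre2.png",cv2.resize(p[250:400,220:420],None,fx=4,fy=4,interpolation=cv2.INTER_CUBIC))
E
```

```text
clock: 6.6
ee_pos: [0.5227, -0.3547, 0.2336]
tool_rot: [-0.0, 0.973, 0.231, -0.0]
wrist_force: [-0.1, 0.8, 0.1]
finger_gap: 0.0881
grasp_force: 0.0
yaw -63.28 pos [ 0.5227 -0.3547  0.2336] turn [-0.0022  0.0009  0.0112] shift [-0.0056  0.002   0.0652] rows>= 0.04653019170763884 0.9346185978087831 q7 -0.15 gap 0.0881 F 0.0 [-0.1168  0.7627  0.0645] t 6.6
```

View pics/pre2.png

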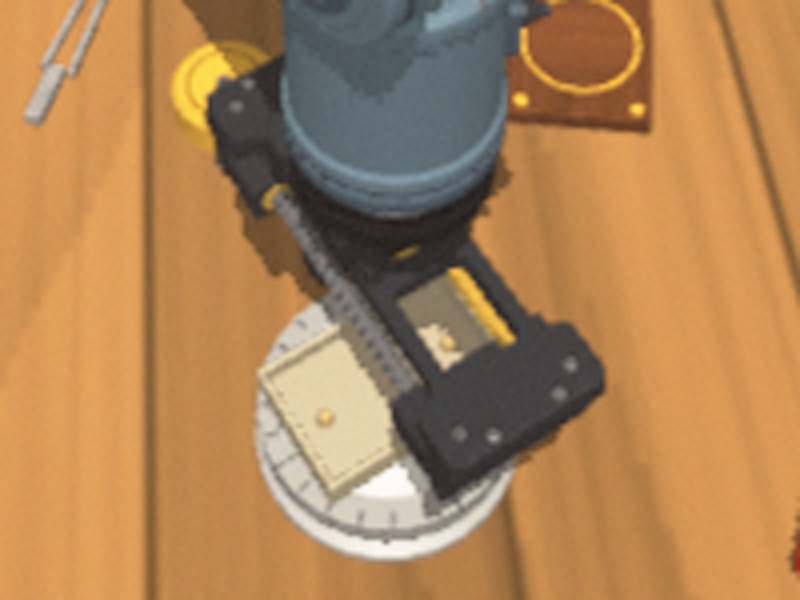

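The dowels are at about (325,417) and (447,342), either side of the gripper, so the alignment looks good. Going down and gripping.

```bash
python3 -m creep '[[-0.005,0.002,0,0,0,0.01,1],[0,0,0.016,0,0,0,1],[0,0,0.016,0,0,0,1],[0,0,0.016,0,0,0,1],[0,0,0.016,0,0,0,1],[0,0,0,0,0,0,1],[0,0,0,0,0,0,1]]' 12 && python3 plan.py 0.5207 -0.3568 0.201 -63.6 &&  python3 -m creep '[[0,0,0,0,0,0,0.6],[0,0,0,0,0,0,0.5],[0,0,0,0,0,0,0.4],[0,0,0,0,0,0,0.35],[0,0,0,0,0,0,0.3],[0,0,0,0,0,0,0.2],[0,0,0,0,0,0,0.2],[0,0,0,0,0,0,0.2],[0,0,0,0,0,0,0.2],[0,0,0,0,0,0,0.2]]' 12 && python3 plan.py 0.5207 -0.3568 0.201 -63.6
```

```text
clock: 7.23
ee_pos: [0.5206, -0.3572, 0.2009]
tool_rot: [-0.0, 0.974, 0.228, -0.001]
wrist_force: [0.3, 0.1, -0.3]
finger_gap: 0.0878
grasp_force: 0.0
yaw -63.63 pos [ 0.5206 -0.3572  0.2009] turn [-0.0024  0.0016 -0.001 ] shift [ 0.0006 -0.0006 -0.0002] rows>= 0.010006454828649581 0.012779213984904418 q7 -0.13 gap 0.0878 F 0.0 [ 0.2946  0.1322 -0.3321] t 7.23
clock: 8.07
ee_pos: [0.5207, -0.3568, 0.2018]
tool_rot: [-0.001, 0.974, 0.228, -0.0]
wrist_force: [-2.4, 4.3, 5.0]
finger_gap: 0.0616
grasp_force: 12.0
yaw -63.61 pos [ 0.5207 -0.3568  0.2018] turn [-0.0034 -0.0002 -0.0002] shift [ 0.     -0.0001  0.0016] rows>= 0.014249639411794177 0.023440845094189346 q7 -0.13 gap 0.0616 F 12.0 [-2.355   4.2807  4.994 ] t 8.07
```

```bash
python3 -m creep '[[0,-0.001,0,0,0,0,0.2],[0,0,0,0,0,0,0.2],[0,0,-0.006,0,0,0,0.2],[0,0,-0.006,0,0,0,0.2],[0,0,-0.006,0,0,0,0.2],[0,0,-0.006,0,0,0,0.2],[0,0,-0.006,0,0,0,0.2],[0,0,-0.006,0,0,0,0.2],[0,0,-0.01,0,0,0,0.2],[0,0,-0.02,0,0,0,0.2],[0,0,-0.04,0,0,0,0.2],[0,0,-0.04,0,0,0,0.2],[0,0,0,0,0,0,0.2],[0,0,0,0,0,0,0.2]]' 20 && python3 plan.py 0.60 -0.05 0.27 -83.6 && python3 - <<'E'
from h import *
p,d=vision.capture("side"); cv2.imwrite("pics/lift.png",cv2.resize(p[230:400,220:440],None,fx=3,fy=3))
E
```

```text
clock: 9.23
ee_pos: [0.521, -0.3573, 0.2762]
tool_rot: [0.001, 0.974, 0.228, 0.001]
wrist_force: [-0.9, -0.5, -2.2]
finger_gap: 0.0617
grasp_force: 20.0
yaw -63.63 pos [ 0.521  -0.3573  0.2762] turn [ 0.0044 -0.0041  0.6972] shift [ 0.2255 -0.5932  0.0124] rows>= 2.904937964562591 9.06816324727025 q7 -0.17 gap 0.0617 F 20.0 [-0.943  -0.4589 -2.2156] t 9.23
```

View pics/lift.png

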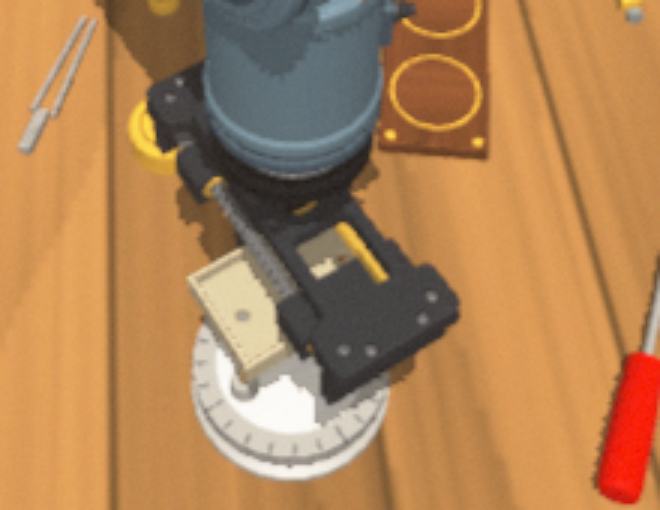

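The pan is lifted level and the empty dowel hole shows at (243,316). Carrying it to the mat now.

```bash
python3 -m creep '[[0,0,0,0,0,0.14,0.2],[0,0,0,0,0,0.14,0.2],[0,0,0,0,0,0.14,0.2],[0,0,0,0,0,0.14,0.2],[0,0,0,0,0,0.14,0.2],[0.008,-0.02,0,0,0,0,0.2],[0.016,-0.042,0,0,0,0,0.2],[0.016,-0.042,0,0,0,0,0.2],[0.016,-0.042,0,0,0,0,0.2],[0.016,-0.042,0,0,0,0,0.2],[0.016,-0.042,0,0,0,0,0.2],[0.016,-0.042,0,0,0,0,0.2],[0.016,-0.042,0,0,0,0,0.2],[0.016,-0.042,0,0,0,0,0.2],[0.016,-0.042,0,0,0,0,0.2],[0.016,-0.042,0,0,0,0,0.2],[0.016,-0.042,0,0,0,0,0.2],[0.016,-0.042,0,0,0,0,0.2],[0.016,-0.042,0,0,0,0,0.2],[0.008,-0.02,0,0,0,0,0.2]]' && python3 plan.py 0.4823 0.322 0.27 -83.6
```

```text
clock: 10.95
ee_pos: [0.6, -0.0489, 0.2736]
tool_rot: [-0.001, 0.998, 0.058, -0.001]
wrist_force: [0.0, 0.1, -1.8]
finger_gap: 0.0617
grasp_force: 20.0
yaw -83.31 pos [ 0.6    -0.0489  0.2736] turn [-0.005   0.0025  0.0102] shift [-0.1513 -0.7633  0.0073] rows>= 0.042508719553963306 11.117274419865698 q7 -0.95 gap 0.0617 F 20.0 [ 0.0001  0.0509 -1.7763] t 10.95
```

```bash
python3 -m creep '[[-0.004,-0.021,0,0,0,0,0.2],[-0.0084,-0.0424,0,0,0,0,0.2],[-0.0084,-0.0424,0,0,0,0,0.2],[-0.0084,-0.0424,0,0,0,0,0.2],[-0.0084,-0.0424,0,0,0,0,0.2],[-0.0084,-0.0424,0,0,0,0,0.2],[-0.0084,-0.0424,0,0,0,0,0.2],[-0.0084,-0.0424,0,0,0,0,0.2],[-0.0084,-0.0424,0,0,0,0,0.2],[-0.0084,-0.0424,0,0,0,0,0.2],[-0.0084,-0.0424,0,0,0,0,0.2],[-0.0084,-0.0424,0,0,0,0,0.2],[-0.0084,-0.0424,0,0,0,0,0.2],[-0.0084,-0.0424,0,0,0,0,0.2],[-0.0084,-0.0424,0,0,0,0,0.2],[-0.0084,-0.0424,0,0,0,0,0.2],[-0.0084,-0.0424,0,0,0,0,0.2],[-0.0084,-0.0424,0,0,0,0,0.2],[-0.004,-0.021,0,0,0,0,0.2],[0,0,0,0,0,0,0.2]]' && python3 plan.py 0.4823 0.322 0.168 -83.6
```

```text
clock: 12.62
ee_pos: [0.4816, 0.3194, 0.2743]
tool_rot: [-0.0, 0.998, 0.057, -0.0]
wrist_force: [-0.3, 0.1, -1.0]
finger_gap: 0.0615
grasp_force: 20.0
yaw -83.44 pos [0.4816 0.3194 0.2743] turn [-0.0012  0.0016  0.0055] shift [ 0.002  -0.005   0.2126] rows>= 0.02298313122524978 3.0377326281743495 q7 -1.59 gap 0.0615 F 20.0 [-0.3309  0.0762 -1.0076] t 12.62
```

The pads hold the pan with the tips about 7 mm below its underside, so they would reach the mat before the pan does. To avoid a drop, I'll rest the pan on the second weight, a 42 mm disc that fits between the fingers, and re-grip higher.

```bash
python3 plan.py 0.4554 0.1851 0.19 -83.6
```

```text
yaw -83.44 pos [0.4816 0.3194 0.2743] turn [-0.0012  0.0016  0.0055] shift [-0.0819  0.2611  0.1686] rows>= 0.02298313122524978 4.591733897420536 q7 -1.59 gap 0.0615 F 20.0 [-0.3309  0.0762 -1.0076] t 12.62
```

```bash
python3 -m creep '[[-0.01,0.03,0,0,0,0,0.2],[-0.0144,0.0462,0,0,0,0,0.2],[-0.0144,0.0462,0,0,0,0,0.2],[-0.0144,0.0462,0,0,0,0,0.2],[-0.0144,0.0462,0,0,0,0,0.2],[-0.0144,0.0462,0,0,0,0,0.2],[0,0,0.02,0,0,0,0.2],[0,0,0.037,0,0,0,0.2],[0,0,0.037,0,0,0,0.2],[0,0,0.037,0,0,0,0.2],[0,0,0.037,0,0,0,0.2],[0,0,0,0,0,0,0.2],[0,0,0,0,0,0,0.2]]' && python3 plan.py 0.4554 0.1851 0.1765 -83.6
```

```text
clock: 13.7
ee_pos: [0.4563, 0.1816, 0.1905]
tool_rot: [0.001, 0.999, 0.054, -0.001]
wrist_force: [0.6, -0.5, -2.1]
finger_gap: 0.062
grasp_force: 20.0
yaw -83.79 pos [0.4563 0.1816 0.1905] turn [ 0.003   0.0028 -0.0066] shift [-0.0011 -0.0071  0.0279] rows>= 0.027406422333075695 0.4121317128112739 q7 -1.25 gap 0.062 F 20.0 [ 0.5521 -0.468  -2.0731] t 13.7
```

```bash
python3 -m creep '[[0,-0.0065,0,0,0,0,0.2],[0,0,0.008,0,0,0,0.2],[0,0,0.008,0,0,0,0.2],[0,0,0.005,0,0,0,0.2],[0,0,0.003,0,0,0,0.2],[0,0,0,0,0,0,0.2],[0,0,0,0,0,0,0.2]]' && python3 plan.py 0.4554 0.1851 0.176 -83.6
```

```text
clock: 14.28
ee_pos: [0.456, 0.1864, 0.1787]
tool_rot: [0.0, 0.998, 0.055, -0.0]
wrist_force: [0.1, 0.1, -1.3]
finger_gap: 0.0618
grasp_force: 20.0
yaw -83.68 pos [0.456  0.1864 0.1787] turn [ 0.0001  0.0001 -0.0028] shift [-0.0015  0.0024  0.0055] rows>= 0.011643710062826248 0.08758283206894295 q7 -1.24 gap 0.0618 F 20.0 [ 0.1377  0.0672 -1.3138] t 14.28
```

```bash
python3 -m creep '[[0,0,0.002,0,0,0,0.2],[0,0,0.002,0,0,0,0.2],[0,0,0,0,0,0,0.2]]' && python3 -m creep '[[0,0,0.001,0,0,0,0.2],[0,0,0,0,0,0,0.2]]' &&  python3 -m creep '[[0,0,0.001,0,0,0,0.2],[0,0,0,0,0,0,0.2]]'
```

```text
clock: 14.53
ee_pos: [0.4561, 0.1864, 0.1769]
tool_rot: [-0.0, 0.998, 0.055, 0.0]
wrist_force: [-0.9, 0.0, 1.2]
finger_gap: 0.0619
grasp_force: 20.0
clock: 14.7
ee_pos: [0.4562, 0.1864, 0.1768]
tool_rot: [-0.0, 0.998, 0.055, 0.0]
wrist_force: [-2.8, -0.0, 7.4]
finger_gap: 0.0617
grasp_force: 20.0
clock: 14.87
ee_pos: [0.4562, 0.1862, 0.1767]
tool_rot: [-0.001, 0.998, 0.055, 0.0]
wrist_force: [-3.7, -1.0, 15.6]
finger_gap: 0.0621
grasp_force: 20.0
```

```bash
python3 -m creep '[[0,0,-0.002,0,0,0,0.2],[0,0,0,0,0,0,0.42],[0,0,0,0,0,0,0.45],[0,0,0,0,0,0,0.5],[0,0,0,0,0,0,0.55],[0,0,0,0,0,0,0.6],[0,0,0,0,0,0,0.65],[0,0,0,0,0,0,0.65]]' 10 && python3 -m creep '[[0,0,-0.006,0,0,0,0.65],[0,0,-0.006,0,0,0,0.65],[0,0,0,0,0,0,0.65],[0,0,0,0,0,0,0.65]]' && python3 - <<'E'
from h import *
p,d=vision.capture("side"); cv2.imwrite("pics/rg.png",cv2.resize(p[80:230,200:400],None,fx=4,fy=4,interpolation=cv2.INTER_CUBIC))
E
```

```text
clock: 15.53
ee_pos: [0.456, 0.1863, 0.1766]
tool_rot: [0.0, 0.998, 0.055, -0.0]
wrist_force: [-0.5, -0.1, 0.4]
finger_gap: 0.0727
grasp_force: 0.0
clock: 15.87
ee_pos: [0.4561, 0.1865, 0.183]
tool_rot: [-0.0, 0.998, 0.055, 0.0]
wrist_force: [-0.1, 0.6, -0.7]
finger_gap: 0.0726
grasp_force: 0.0
```

View pics/rg.png

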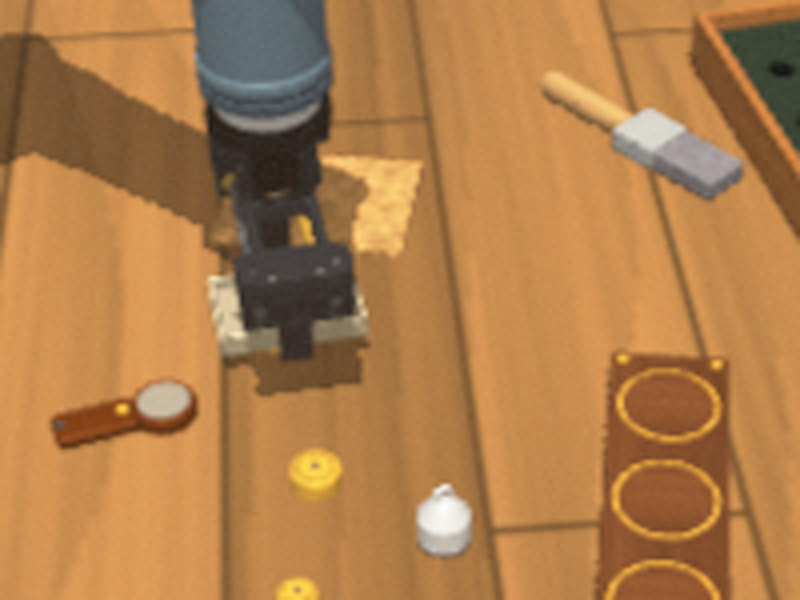

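The pan is resting level on the weight, with its front edge at about (295,340). Re-gripping about 1 mm higher.

```bash
python3 -m creep '[[0,0,-0.002,0,0,0,0.6],[0,0,0,0,0,0,0.5],[0,0,0,0,0,0,0.42],[0,0,0,0,0,0,0.3],[0,0,0,0,0,0,0.2],[0,0,0,0,0,0,0.2],[0,0,0,0,0,0,0.2],[0,0,0,0,0,0,0.2]]' 15 && python3 -m creep '[[0,0,-0.006,0,0,0,0.2],[0,0,-0.01,0,0,0,0.2],[0,0,-0.02,0,0,0,0.2],[0,0,-0.03,0,0,0,0.2],[0,0,-0.03,0,0,0,0.2],[0,0,0,0,0,0,0.2]]' 20 && python3 plan.py 0.4823 0.322 0.19 -83.6
```

```text
clock: 16.58
ee_pos: [0.456, 0.1864, 0.1837]
tool_rot: [0.0, 0.998, 0.055, -0.0]
wrist_force: [0.1, 0.4, 0.8]
finger_gap: 0.062
grasp_force: 15.0
clock: 17.08
ee_pos: [0.457, 0.1866, 0.2343]
tool_rot: [-0.001, 0.998, 0.055, 0.002]
wrist_force: [-0.7, 0.4, -1.9]
finger_gap: 0.0618
grasp_force: 20.0
yaw -83.7 pos [0.457  0.1866 0.2343] turn [-0.0028 -0.0074 -0.0034] shift [ 0.0805 -0.2635  0.0886] rows>= 0.030724513644655626 4.134464523933824 q7 -1.32 gap 0.0618 F 20.0 [-0.7209  0.4473 -1.9023] t 17.08
```

```bash
python3 -m creep '[[0.0115,-0.0378,0,0,0,0,0.2],[0.0115,-0.0378,0,0,0,0,0.2],[0.0115,-0.0378,0,0,0,0,0.2],[0.0115,-0.0378,0,0,0,0,0.2],[0.0115,-0.0378,0,0,0,0,0.2],[0.0115,-0.0378,0,0,0,0,0.2],[0.0115,-0.0378,0,0,0,0,0.2],[0,0,0.03,0,0,0,0.2],[0,0,0.03,0,0,0,0.2],[0,0,0.028,0,0,0,0.2],[0,0,0,0,0,0,0.2],[0,0,0,0,0,0,0.2]]' && python3 plan.py 0.4823 0.322 0.1735 -83.6
```

```text
clock: 18.08
ee_pos: [0.4811, 0.3207, 0.1865]
tool_rot: [0.001, 0.999, 0.054, -0.001]
wrist_force: [0.1, 0.0, -1.4]
finger_gap: 0.0617
grasp_force: 20.0
yaw -83.78 pos [0.4811 0.3207 0.1865] turn [ 0.004   0.0049 -0.0064] shift [ 0.0028 -0.0022  0.0259] rows>= 0.026828579968075212 0.3735470027872528 q7 -1.51 gap 0.0617 F 20.0 [ 0.113   0.0019 -1.3612] t 18.08
```

```bash
python3 -m creep '[[0.0028,-0.002,0.01,0,0,0,0.2],[0,0,0.008,0,0,0,0.2],[0,0,0.005,0,0,0,0.2],[0,0,0.003,0,0,0,0.2],[0,0,0,0,0,0,0.2],[0,0,0,0,0,0,0.2]]' && python3 -m creep '[[0,0,0.0015,0,0,0,0.2],[0,0,0,0,0,0,0.2]]'&& python3 -m creep '[[0,0,0.001,0,0,0,0.2],[0,0,0,0,0,0,0.2]]'
```

```text
clock: 18.58
ee_pos: [0.4828, 0.3235, 0.1748]
tool_rot: [-0.0, 0.998, 0.055, 0.0]
wrist_force: [0.2, 0.5, -1.7]
finger_gap: 0.0619
grasp_force: 20.0
clock: 18.75
ee_pos: [0.4827, 0.3235, 0.1741]
tool_rot: [-0.0, 0.998, 0.055, 0.0]
wrist_force: [-0.4, 0.0, -1.3]
finger_gap: 0.0617
grasp_force: 20.0
clock: 18.92
ee_pos: [0.4827, 0.3235, 0.1735]
tool_rot: [-0.0, 0.998, 0.055, 0.0]
wrist_force: [0.4, -0.0, -1.9]
finger_gap: 0.0616
grasp_force: 20.0
```

```bash
python3 -m creep '[[0,0,0.0012,0,0,0,0.2],[0,0,0,0,0,0,0.2]]' && python3 -m creep '[[0,0,0.0012,0,0,0,0.2],[0,0,0,0,0,0,0.2]]'&& python3 -m creep '[[0,0,0.001,0,0,0,0.2],[0,0,0,0,0,0,0.2]]'
```

```text
clock: 19.08
ee_pos: [0.4827, 0.3235, 0.1728]
tool_rot: [0.0, 0.998, 0.055, -0.0]
wrist_force: [-0.2, 0.2, -1.5]
finger_gap: 0.0619
grasp_force: 20.0
clock: 19.25
ee_pos: [0.4828, 0.3234, 0.1727]
tool_rot: [-0.0, 0.998, 0.055, -0.0]
wrist_force: [-2.0, -1.0, 5.0]
finger_gap: 0.0618
grasp_force: 20.0
clock: 19.42
ee_pos: [0.4828, 0.3234, 0.1727]
tool_rot: [-0.0, 0.998, 0.055, -0.0]
wrist_force: [-2.9, -1.3, 10.9]
finger_gap: 0.0619
grasp_force: 20.0
```

Contact came at the expected height. Releasing slowly and lifting clear.

```bash
python3 -m creep '[[0,0,-0.0012,0,0,0,0.2],[0,0,0,0,0,0,0.42],[0,0,0,0,0,0,0.45],[0,0,0,0,0,0,0.5],[0,0,0,0,0,0,0.55],[0,0,0,0,0,0,0.6],[0,0,0,0,0,0,0.65],[0,0,0,0,0,0,0.65],[0,0,-0.02,0,0,0,0.65],[0,0,-0.04,0,0,0,0.65],[0,0,-0.05,0,0,0,0.65],[0,0,-0.05,0,0,0,0.65],[0,0,0,0,0,0,0.65]]' 10 && python3 plan.py 0.4553 -0.176 0.25 -11
```

```text
clock: 20.5
ee_pos: [0.4844, 0.3232, 0.2568]
tool_rot: [-0.001, 0.999, 0.055, 0.003]
wrist_force: [0.9, 0.9, 0.2]
finger_gap: 0.0725
grasp_force: 0.0
yaw -83.75 pos [0.4844 0.3232 0.2568] turn [ 0.0032 -0.0119 -2.5395] shift [-0.9911  0.1333  0.0135] rows>= 10.581171109328192 14.287801866235997 q7 -1.57 gap 0.0725 F 0.0 [0.9468 0.8678 0.2429] t 20.5
```

```bash
python3 -m creep '[[0,0,0,0,0,-0.231,1],[0,0,0,0,0,-0.231,1],[0,0,0,0,0,-0.231,1],[0,0,0,0,0,-0.231,1],[0,0,0,0,0,-0.231,1],[0,0,0,0,0,-0.231,1],[0,0,0,0,0,-0.231,1],[0,0,0,0,0,-0.231,1],[0,0,0,0,0,-0.231,1],[0,0,0,0,0,-0.231,1],[0,0,0,0,0,-0.231,1],[0,0,0,0,0,0,1]]' && python3 -m creep '[[-0.055,0.0074,0,0,0,0,1],[-0.055,0.0074,0,0,0,0,1],[-0.055,0.0074,0,0,0,0,1],[-0.055,0.0074,0,0,0,0,1],[-0.055,0.0074,0,0,0,0,1],[-0.055,0.0074,0,0,0,0,1],[-0.055,0.0074,0,0,0,0,1],[-0.055,0.0074,0,0,0,0,1],[-0.055,0.0074,0,0,0,0,1],[-0.055,0.0074,0,0,0,0,1],[-0.055,0.0074,0,0,0,0,1],[-0.055,0.0074,0,0,0,0,1],[-0.055,0.0074,0,0,0,0,1],[-0.055,0.0074,0,0,0,0,1],[-0.055,0.0074,0,0,0,0,1],[-0.055,0.0074,0,0,0,0,1],[-0.055,0.0074,0,0,0,0,1],[-0.055,0.0074,0,0,0,0,1],[0,0,0,0,0,0,1]]' && python3 plan.py 0.4553 -0.176 0.169 -11
```

```text
clock: 21.5
ee_pos: [0.4827, 0.3226, 0.2521]
tool_rot: [0.0, 0.77, 0.638, -0.001]
wrist_force: [-0.3, 0.3, 0.1]
finger_gap: 0.0879
grasp_force: 0.0
clock: 23.08
ee_pos: [0.4533, -0.181, 0.2527]
tool_rot: [0.002, 0.775, 0.632, -0.001]
wrist_force: [0.6, -0.4, 0.5]
finger_gap: 0.0883
grasp_force: 0.0
yaw -11.55 pos [ 0.4533 -0.181   0.2527] turn [ 0.0022  0.0073 -0.0193] shift [0.0106 0.002  0.1674] rows>= 0.08026396431274649 2.3969061065530375 q7 0.38 gap 0.0883 F 0.0 [ 0.619  -0.4117  0.5011] t 23.08
```

```bash
python3 -m creep '[[0.007,0.001,0,0,0,-0.015,1],[0,0,0.04,0,0,0,1],[0,0,0.04,0,0,0,1],[0,0,0.04,0,0,0,1],[0,0,0.025,0,0,0,1],[0,0,0.02,0,0,0,1],[0,0,0,0,0,0,1],[0,0,0,0,0,0,1]]' && python3 plan.py 0.4553 -0.176 0.169 -11
```

```text
clock: 23.75
ee_pos: [0.4558, -0.1711, 0.1697]
tool_rot: [-0.0, 0.769, 0.64, -0.0]
wrist_force: [0.2, 0.7, 0.0]
finger_gap: 0.0884
grasp_force: 0.0
yaw -10.44 pos [ 0.4558 -0.1711  0.1697] turn [-0.002  -0.0007  0.0194] shift [-0.0098  0.0009  0.0015] rows>= 0.08102092880943666 0.14251754092557156 q7 0.45 gap 0.0884 F 0.0 [0.2187 0.702  0.0231] t 23.75
```

```bash
python3 -m creep '[[-0.0098,0.001,0.001,0,0,0.018,1],[0,0,0,0,0,0,0.8],[0,0,0,0,0,0,0.6],[0,0,0,0,0,0,0.4],[0,0,0,0,0,0,0.3],[0,0,0,0,0,0,0.2],[0,0,0,0,0,0,0],[0,0,0,0,0,0,0],[0,0,0,0,0,0,0],[0,0,0,0,0,0,0]]' 35 && python3 plan.py 0.4553 -0.176 0.25 -11 && python3 -m creep '[[0,0,-0.006,0,0,0,0],[0,0,-0.01,0,0,0,0],[0,0,-0.03,0,0,0,0],[0,0,-0.05,0,0,0,0],[0,0,-0.05,0,0,0,0],[0,0,-0.03,0,0,0,0],[0,0,0,0,0,0,0],[0,0,0,0,0,0,0]]' && python3 plan.py 0.6919 0.0806 0.25 -11
```

```text
clock: 24.58
ee_pos: [0.4552, -0.1767, 0.1695]
tool_rot: [-0.0, 0.771, 0.636, -0.0]
wrist_force: [-1.8, 0.6, 6.3]
finger_gap: 0.0549
grasp_force: 35.0
yaw -10.97 pos [ 0.4552 -0.1767  0.1695] turn [-0.0014 -0.0007  0.0012] shift [ 0.0013  0.     -0.161 ] rows>= 0.005833265990269194 2.299457948976857 q7 0.45 gap 0.0549 F 35.0 [-1.7527  0.5806  6.2831] t 24.58
clock: 25.25
ee_pos: [0.4555, -0.1766, 0.2576]
tool_rot: [0.001, 0.771, 0.636, 0.0]
wrist_force: [-0.1, 1.0, -5.4]
finger_gap: 0.0551
grasp_force: 35.0
yaw -10.95 pos [ 0.4555 -0.1766  0.2576] turn [ 0.0027 -0.0001  0.0018] shift [0.5951 0.3659 0.0152] rows>= 0.011311152910108308 9.982176684003829 q7 0.38 gap 0.0551 F 35.0 [-0.1365  1.0258 -5.3989] t 25.25
```

```bash
python3 -m creep '[[0.021,0.013,0,0,0,0,0],[0.0425,0.0261,0,0,0,0,0],[0.0425,0.0261,0,0,0,0,0],[0.0425,0.0261,0,0,0,0,0],[0.0425,0.0261,0,0,0,0,0],[0.0425,0.0261,0,0,0,0,0],[0.0425,0.0261,0,0,0,0,0],[0.0425,0.0261,0,0,0,0,0],[0.0425,0.0261,0,0,0,0,0],[0.0425,0.0261,0,0,0,0,0],[0.0425,0.0261,0,0,0,0,0],[0.0425,0.0261,0,0,0,0,0],[0.0425,0.0261,0,0,0,0,0],[0.0425,0.0261,0,0,0,0,0],[0.021,0.013,0,0,0,0,0],[0,0,0.03,0,0,0,0],[0,0,0.04,0,0,0,0],[0,0,0.04,0,0,0,0],[0,0,0,0,0,0,0],[0,0,0,0,0,0,0]]' && python3 plan.py 0.6919 0.0806 0.184 -11
```

```text
clock: 26.92
ee_pos: [0.6895, 0.0799, 0.1992]
tool_rot: [-0.002, 0.772, 0.636, -0.003]
wrist_force: [-0.1, 0.1, -5.3]
finger_gap: 0.055
grasp_force: 35.0
yaw -11.01 pos [0.6895 0.0799 0.1992] turn [-0.0113  0.0042 -0.0003] shift [0.0022 0.0044 0.0305] rows>= 0.047132836234002086 0.44074340422979846 q7 -0.1 gap 0.055 F 35.0 [-0.126   0.1334 -5.2986] t 26.92
```

```bash
python3 -m creep '[[0.002,0.004,0.01,-0.01,0.004,0,0],[0,0,0.012,0,0,0,0],[0,0,0.006,0,0,0,0],[0,0,0,0,0,0,0],[0,0,0,0,0,0,0]]' && python3 -m creep '[[0,0,0.0025,0,0,0,0],[0,0,0.0015,0,0,0,0],[0,0,0,0,0,0,0]]' && python3 -m creep '[[0,0,0.0012,0,0,0,0],[0,0,0,0,0,0,0]]'&& python3 -m creep '[[0,0,0.0012,0,0,0,0],[0,0,0,0,0,0,0]]'; python3 plan.py 0.6919 0.0806 0.1815 -11
```

```text
clock: 27.33
ee_pos: [0.6935, 0.0809, 0.1885]
tool_rot: [0.001, 0.771, 0.636, 0.002]
wrist_force: [1.0, 0.1, -4.4]
finger_gap: 0.0552
grasp_force: 35.0
clock: 27.58
ee_pos: [0.6935, 0.081, 0.1865]
tool_rot: [0.001, 0.771, 0.636, 0.002]
wrist_force: [-0.3, 0.9, -4.4]
finger_gap: 0.0553
grasp_force: 35.0
clock: 27.75
ee_pos: [0.6935, 0.081, 0.1858]
tool_rot: [0.001, 0.771, 0.636, 0.002]
wrist_force: [0.3, 0.6, -5.1]
finger_gap: 0.0552
grasp_force: 35.0
clock: 27.92
ee_pos: [0.6935, 0.0809, 0.1851]
tool_rot: [0.001, 0.771, 0.636, 0.002]
wrist_force: [0.4, -0.1, -4.4]
finger_gap: 0.0552
grasp_force: 35.0
yaw -10.97 pos [0.6935 0.0809 0.1851] turn [ 0.0099 -0.004   0.0009] shift [-0.0012 -0.003   0.0072] rows>= 0.041184638782646985 0.11307775490077318 q7 -0.1 gap 0.0552 F 35.0 [ 0.4121 -0.1191 -4.3751] t 27.92
```

```bash
python3 -m creep '[[-0.001,-0.003,0.003,0.01,-0.004,0,0],[0,0,0.002,0,0,0,0],[0,0,0,0,0,0,0]]' && python3 -m creep '[[0,0,0.0015,0,0,0,0],[0,0,0,0,0,0,0]]'&& python3 -m creep '[[0,0,0.0012,0,0,0,0],[0,0,0,0,0,0,0]]'&& python3 -m creep '[[0,0,0.0012,0,0,0,0],[0,0,0,0,0,0,0]]'
```

```text
clock: 28.17
ee_pos: [0.6917, 0.0807, 0.1823]
tool_rot: [-0.0, 0.771, 0.636, -0.0]
wrist_force: [-0.4, -0.4, -4.7]
finger_gap: 0.0551
grasp_force: 35.0
clock: 28.33
ee_pos: [0.6919, 0.0807, 0.1818]
tool_rot: [-0.0, 0.771, 0.636, -0.0]
wrist_force: [-0.3, 0.8, -5.2]
finger_gap: 0.0551
grasp_force: 35.0
clock: 28.5
ee_pos: [0.692, 0.0807, 0.1817]
tool_rot: [-0.0, 0.771, 0.636, 0.0]
wrist_force: [-1.3, 0.5, -1.5]
finger_gap: 0.0551
grasp_force: 35.0
clock: 28.67
ee_pos: [0.692, 0.0807, 0.1817]
tool_rot: [-0.0, 0.771, 0.636, 0.0]
wrist_force: [-4.0, 0.6, 4.7]
finger_gap: 0.0554
grasp_force: 35.0
```

```bash
python3 -m creep '[[0,0,-0.001,0,0,0,0],[0,0,0,0,0,0,0.26],[0,0,0,0,0,0,0.32],[0,0,0,0,0,0,0.4],[0,0,0,0,0,0,0.5],[0,0,0,0,0,0,0.6],[0,0,0,0,0,0,0.6],[0,0,-0.02,0,0,0,0.6],[0,0,-0.04,0,0,0,0.6],[0,0,-0.05,0,0,0,0.6],[0,0,-0.03,0,0,0,0.6],[0,0,0,0,0,0,0.6],[0,0,0,0,0,0,0.6]]' 10 && python3 plan.py 0.4554 0.1851 0.25 -11
```

```text
clock: 29.75
ee_pos: [0.6924, 0.0808, 0.2525]
tool_rot: [0.001, 0.771, 0.636, 0.001]
wrist_force: [-0.3, 0.3, -0.2]
finger_gap: 0.0705
grasp_force: 0.0
yaw -10.97 pos [0.6924 0.0808 0.2525] turn [ 0.0043 -0.0019  0.0012] shift [ 0.1143 -0.505   0.0049] rows>= 0.01777956858606048 7.397440884487246 q7 -0.12 gap 0.0705 F 0.0 [-0.326   0.328  -0.1933] t 29.75
```

```bash
cat > det.py <<'E'
"brass discs seen now: top-face centres from each camera (height given by blob size class)"
from h import *
H={"large":.024,"second":.017,"third":.015,"small":.013}
np.set_printoptions(precision=4,suppress=True)
for n in("top","side"):
    p,d=vision.capture(n); hsv=cv2.cvtColor(p,cv2.COLOR_BGR2HSV)
    m=cv2.inRange(hsv,(20,150,150),(32,255,255)); m=cv2.morphologyEx(m,cv2.MORPH_CLOSE,np.ones((3,3)))
    k,_,st,ce=cv2.connectedComponentsWithStats(m)
    for i in range(1,k):
        if st[i,4]>35:
            w=pix(n,*ce[i],.018)
            if .38<w[0]<.78 and abs(w[1])<.3: print(n,ce[i],st[i,2:],"z.018->",w[:2])
E
python3 det.py
```

```text
top [300.5952 152.0952] [ 5 15 42] z.018-> [0.6936 0.0616]
top [305.7129 246.703 ] [ 11  12 101] z.018-> [0.4691 0.0452]
top [346.234  253.5532] [ 8  8 47] z.018-> [ 0.4546 -0.0494]
side [270.9756 160.3415] [ 15  14 164] z.018-> [0.455 0.174]
side [367.37   177.1376] [ 22  20 327] z.018-> [0.6942 0.0859]
side [278.5278 197.9167] [ 12  11 108] z.018-> [0.469  0.0353]
side [273.8676 228.8971] [ 9  9 68] z.018-> [ 0.4545 -0.0607]
```

```bash
python3 -m creep '[[0.005,-0.021,0,0,0,0,0.6],[0.0095,-0.042,0,0,0,0,0.6],[0.0095,-0.042,0,0,0,0,0.6],[0.0095,-0.042,0,0,0,0,0.6],[0.0095,-0.042,0,0,0,0,0.6],[0.0095,-0.042,0,0,0,0,0.6],[0.0095,-0.042,0,0,0,0,0.6],[0.0095,-0.042,0,0,0,0,0.6],[0.0095,-0.042,0,0,0,0,0.6],[0.0095,-0.042,0,0,0,0,0.6],[0.0095,-0.042,0,0,0,0,0.6],[0.0095,-0.042,0,0,0,0,0.6],[0.005,-0.022,0,0,0,0,0.6],[0,0,0.04,0,0,0,0.6],[0,0,0.04,0,0,0,0.6],[0,0,0,0,0,0,0.6],[0,0,0,0,0,0,0.6]]' && python3 plan.py 0.4554 0.1851 0.169 -11; python3 - <<'E'
from h import *
print(proj("side",[.6919,.0786,.036]),proj("side",[.6919,.0786,.012]))
p,d=vision.capture("top"); 
cv2.imwrite("pics/big.png",cv2.resize(p[120:280,150:350],None,fx=4,fy=4,interpolation=cv2.INTER_CUBIC))
E
```

```text
clock: 31.27
ee_pos: [0.4547, 0.1845, 0.2104]
tool_rot: [-0.0, 0.772, 0.636, -0.001]
wrist_force: [-0.3, -0.3, -0.3]
finger_gap: 0.0703
grasp_force: 0.0
yaw -11.0 pos [0.4547 0.1845 0.2104] turn [-0.0038  0.004   0.0002] shift [0.0015 0.0011 0.0828] rows>= 0.016572117353918843 1.1836364842190297 q7 -0.32 gap 0.0703 F 0.0 [-0.2644 -0.3407 -0.2825] t 31.27
[367.58373788 173.90012711] [366.78335601 180.91313923]
```

View pics/big.png

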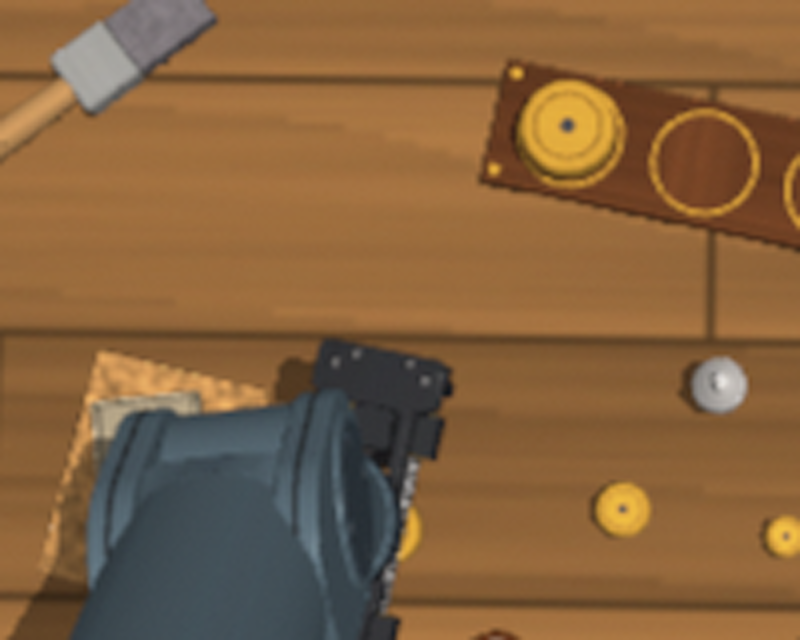

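The large weight sits in ring 4, its top-face centre at (568,125) in the crop. The second weight is under the gripper. Continuing down.

```bash
python3 -c "
from h import *
print('large-ring4',pix('top',291.6,150.9,.036)[:2]-np.array([.6915,.0816]))"
python3 -m creep '[[0.0015,0.001,0.03,0,0,0,0.6],[0,0,0.03,0,0,0,0.6],[0,0,0.0225,0,0,0,0.6],[0,0,0,0,0,0,0.6],[0,0,0,0,0,0,0.6]]' && python3 plan.py 0.4554 0.1851 0.169 -11
```

```text
large-ring4 [0.00073393 0.00012739]
clock: 31.73
ee_pos: [0.4558, 0.1854, 0.1702]
tool_rot: [0.0, 0.772, 0.636, -0.0]
wrist_force: [0.3, 0.2, -0.4]
finger_gap: 0.0704
grasp_force: 0.0
yaw -11.0 pos [0.4558 0.1854 0.1702] turn [-0.0004  0.0006  0.0002] shift [-0.0007 -0.0007  0.0023] rows>= 0.0025580094358028955 0.035767473569035924 q7 -0.28 gap 0.0704 F 0.0 [ 0.2877  0.2471 -0.4383] t 31.73
```

```bash
python3 -m creep '[[0,0,0.002,0,0,0,0.5],[0,0,0,0,0,0,0.3],[0,0,0,0,0,0,0.1],[0,0,0,0,0,0,0],[0,0,0,0,0,0,-0.1],[0,0,0,0,0,0,-0.3],[0,0,0,0,0,0,-0.3],[0,0,0,0,0,0,-0.3],[0,0,0,0,0,0,-0.3],[0,0,0,0,0,0,-0.3]]' 25 && python3 -m creep '[[0,0,-0.006,0,0,0,-0.3],[0,0,-0.01,0,0,0,-0.3],[0,0,-0.03,0,0,0,-0.3],[0,0,-0.05,0,0,0,-0.3],[0,0,-0.05,0,0,0,-0.3],[0,0,0,0,0,0,-0.3],[0,0,0,0,0,0,-0.3]]' && python3 plan.py 0.6759 0.0003 0.24 -11
```

```text
clock: 32.57
ee_pos: [0.4556, 0.1857, 0.1692]
tool_rot: [-0.0, 0.771, 0.636, 0.0]
wrist_force: [-1.3, 0.6, 5.9]
finger_gap: 0.041
grasp_force: 25.0
clock: 33.15
ee_pos: [0.4559, 0.1859, 0.243]
tool_rot: [0.0, 0.771, 0.636, 0.001]
wrist_force: [-0.4, 0.3, -2.1]
finger_gap: 0.0409
grasp_force: 25.0
yaw -10.96 pos [0.4559 0.1859 0.243 ] turn [ 0.0041 -0.0034  0.0015] shift [-0.2804  0.5026  0.0059] rows>= 0.017026656674685357 8.222806409665317 q7 -0.34 gap 0.0409 F 25.0 [-0.3552  0.3412 -2.0808] t 33.15
```

```bash
python3 -m creep '[[-0.01,0.018,0,0,0,0,-0.3],[-0.02,0.0359,0,0,0,0,-0.3],[-0.02,0.0359,0,0,0,0,-0.3],[-0.02,0.0359,0,0,0,0,-0.3],[-0.02,0.0359,0,0,0,0,-0.3],[-0.02,0.0359,0,0,0,0,-0.3],[-0.02,0.0359,0,0,0,0,-0.3],[-0.02,0.0359,0,0,0,0,-0.3],[-0.02,0.0359,0,0,0,0,-0.3],[-0.02,0.0359,0,0,0,0,-0.3],[-0.02,0.0359,0,0,0,0,-0.3],[-0.02,0.0359,0,0,0,0,-0.3],[-0.02,0.0359,0,0,0,0,-0.3],[-0.02,0.0359,0,0,0,0,-0.3],[-0.01,0.018,0,0,0,0,-0.3],[0,0,0.03,0,0,0,-0.3],[0,0,0.04,0,0,0,-0.3],[0,0,0.025,0,0,0,-0.3],[0,0,0,0,0,0,-0.3],[0,0,0,0,0,0,-0.3]]' && python3 plan.py 0.6759 0.0003 0.1815 -11
```

```text
clock: 34.82
ee_pos: [0.6746, 0.0011, 0.1928]
tool_rot: [-0.001, 0.771, 0.637, -0.001]
wrist_force: [0.8, 0.3, -1.8]
finger_gap: 0.0409
grasp_force: 25.0
yaw -10.93 pos [0.6746 0.0011 0.1928] turn [-0.0069  0.0007  0.0026] shift [-0.001   0.0029  0.0226] rows>= 0.028748185538344878 0.32520442722010817 q7 0.02 gap 0.0409 F 25.0 [ 0.8376  0.3042 -1.8411] t 34.82
```

```bash
python3 -m creep '[[-0.001,0.002,0.01,0,0,0,-0.3],[0,0,0.008,0,0,0,-0.3],[0,0,0.002,0,0,0,-0.3],[0,0,0,0,0,0,-0.3],[0,0,0,0,0,0,-0.3]]' && python3 -m creep '[[0,0,0.0015,0,0,0,-0.3],[0,0,0,0,0,0,-0.3]]' && python3 -m creep '[[0,0,0.0012,0,0,0,-0.3],[0,0,0,0,0,0,-0.3]]' && python3 -m creep '[[0,0,0.0012,0,0,0,-0.3],[0,0,0,0,0,0,-0.3]]'
```

```text
clock: 35.23
ee_pos: [0.6767, -0.0003, 0.1848]
tool_rot: [0.0, 0.771, 0.636, 0.0]
wrist_force: [0.8, -0.3, -1.5]
finger_gap: 0.0412
grasp_force: 25.0
clock: 35.4
ee_pos: [0.6767, -0.0003, 0.1839]
tool_rot: [0.0, 0.771, 0.636, 0.0]
wrist_force: [-0.1, -0.1, -2.0]
finger_gap: 0.041
grasp_force: 25.0
clock: 35.57
ee_pos: [0.6766, -0.0004, 0.1831]
tool_rot: [0.0, 0.771, 0.636, 0.0]
wrist_force: [0.0, -0.3, -1.7]
finger_gap: 0.0412
grasp_force: 25.0
clock: 35.73
ee_pos: [0.6766, -0.0003, 0.1824]
tool_rot: [-0.0, 0.771, 0.636, -0.0]
wrist_force: [0.1, 0.0, -1.6]
finger_gap: 0.0414
grasp_force: 25.0
```

```bash
python3 -m creep '[[0,0,0.0015,0,0,0,-0.3],[0,0,0,0,0,0,-0.3]]' && python3 -m creep '[[0,0,0.0012,0,0,0,-0.3],[0,0,0,0,0,0,-0.3]]' && python3 -m creep '[[0,0,0.001,0,0,0,-0.3],[0,0,0,0,0,0,-0.3]]'
```

```text
clock: 35.9
ee_pos: [0.6766, -0.0003, 0.1816]
tool_rot: [-0.0, 0.771, 0.636, -0.0]
wrist_force: [0.3, 0.4, -2.4]
finger_gap: 0.0413
grasp_force: 25.0
clock: 36.07
ee_pos: [0.6766, -0.0004, 0.1814]
tool_rot: [-0.0, 0.771, 0.636, 0.0]
wrist_force: [-0.7, 0.1, 0.4]
finger_gap: 0.0412
grasp_force: 25.0
clock: 36.23
ee_pos: [0.6766, -0.0004, 0.1813]
tool_rot: [-0.0, 0.771, 0.636, 0.0]
wrist_force: [-2.6, 0.1, 5.2]
finger_gap: 0.0412
grasp_force: 25.0
```

Down. Releasing, then on to the third weight.

```bash
python3 -m creep '[[0,0,-0.001,0,0,0,-0.3],[0,0,0,0,0,0,-0.04],[0,0,0,0,0,0,0.02],[0,0,0,0,0,0,0.1],[0,0,0,0,0,0,0.2],[0,0,0,0,0,0,0.3],[0,0,0,0,0,0,0.3],[0,0,-0.02,0,0,0,0.3],[0,0,-0.04,0,0,0,0.3],[0,0,-0.05,0,0,0,0.3],[0,0,-0.03,0,0,0,0.3],[0,0,0,0,0,0,0.3],[0,0,0,0,0,0,0.3]]' 10 && python3 plan.py 0.4688 0.0455 0.25 -11
```

```text
clock: 37.32
ee_pos: [0.677, -0.0003, 0.2523]
tool_rot: [0.001, 0.771, 0.636, 0.001]
wrist_force: [0.8, 0.0, -0.6]
finger_gap: 0.0571
grasp_force: 0.0
yaw -10.97 pos [ 0.677  -0.0003  0.2523] turn [ 0.0044 -0.0013  0.0011] shift [ 0.0105 -0.4262  0.0047] rows>= 0.018303336201041267 6.091013348870187 q7 0.0 gap 0.0571 F 0.0 [ 0.8048  0.0211 -0.5647] t 37.32
```

```bash
python3 -m creep '[[0,-0.02,0,0,0,0,0.3],[0.001,-0.0387,0,0,0,0,0.3],[0.001,-0.0387,0,0,0,0,0.3],[0.001,-0.0387,0,0,0,0,0.3],[0.001,-0.0387,0,0,0,0,0.3],[0.001,-0.0387,0,0,0,0,0.3],[0.001,-0.0387,0,0,0,0,0.3],[0.001,-0.0387,0,0,0,0,0.3],[0.001,-0.0387,0,0,0,0,0.3],[0.001,-0.0387,0,0,0,0,0.3],[0.001,-0.0387,0,0,0,0,0.3],[0,-0.02,0,0,0,0,0.3],[0,0,0.04,0,0,0,0.3],[0,0,0.04,0,0,0,0.3],[0,0,0.04,0,0,0,0.3],[0,0,0,0,0,0,0.3],[0,0,0,0,0,0,0.3]]' && python3 plan.py 0.4688 0.0455 0.169 -11
```

```text
clock: 38.73
ee_pos: [0.4676, 0.0449, 0.1904]
tool_rot: [-0.001, 0.772, 0.636, -0.001]
wrist_force: [0.2, 0.5, 0.8]
finger_gap: 0.057
grasp_force: 0.0
yaw -10.99 pos [0.4676 0.0449 0.1904] turn [-0.0048  0.0023  0.0005] shift [0.0016 0.0022 0.0428] rows>= 0.019899930725743885 0.612747378614527 q7 -0.01 gap 0.057 F 0.0 [0.1566 0.5053 0.7882] t 38.73
```

```bash
python3 -m creep '[[0.0015,0.002,0.02,0,0,0,0.3],[0,0,0.02,0,0,0,0.3],[0,0,0.002,0,0,0,0.3],[0,0,0,0,0,0,0.3],[0,0,0,0,0,0,0.3]]' && python3 -m creep '[[0,0,0.001,0,0,0,0.2],[0,0,0,0,0,0,0],[0,0,0,0,0,0,-0.1],[0,0,0,0,0,0,-0.2],[0,0,0,0,0,0,-0.3],[0,0,0,0,0,0,-0.5],[0,0,0,0,0,0,-0.5],[0,0,0,0,0,0,-0.5],[0,0,0,0,0,0,-0.5]]' 18 && python3 -m creep '[[0,0,-0.006,0,0,0,-0.5],[0,0,-0.01,0,0,0,-0.5],[0,0,-0.03,0,0,0,-0.5],[0,0,-0.05,0,0,0,-0.5],[0,0,-0.05,0,0,0,-0.5],[0,0,0,0,0,0,-0.5],[0,0,0,0,0,0,-0.5]]' && python3 plan.py 0.66 -0.0801 0.24 -11
```

```text
clock: 39.15
ee_pos: [0.4691, 0.0457, 0.1703]
tool_rot: [0.0, 0.771, 0.636, 0.0]
wrist_force: [-0.6, 0.5, -0.0]
finger_gap: 0.0572
grasp_force: 0.0
clock: 39.9
ee_pos: [0.4691, 0.0458, 0.1698]
tool_rot: [-0.0, 0.771, 0.636, 0.0]
wrist_force: [-0.9, 0.1, 4.0]
finger_gap: 0.0312
grasp_force: 18.0
clock: 40.48
ee_pos: [0.4695, 0.0459, 0.2437]
tool_rot: [0.001, 0.771, 0.636, 0.001]
wrist_force: [0.1, 0.4, -0.5]
finger_gap: 0.0308
grasp_force: 18.0
yaw -10.95 pos [0.4695 0.0459 0.2437] turn [ 0.0052 -0.0024  0.0017] shift [-0.1748  0.422   0.0074] rows>= 0.0216838816143728 6.526481666661685 q7 -0.06 gap 0.0308 F 18.0 [ 0.0712  0.3591 -0.5218] t 40.48
```

Contact on the strip is expected at TCP z of about 0.1818.

```bash
python3 -m creep '[[-0.008,0.02,0,0,0,0,-0.5],[-0.0159,0.0384,0,0,0,0,-0.5],[-0.0159,0.0384,0,0,0,0,-0.5],[-0.0159,0.0384,0,0,0,0,-0.5],[-0.0159,0.0384,0,0,0,0,-0.5],[-0.0159,0.0384,0,0,0,0,-0.5],[-0.0159,0.0384,0,0,0,0,-0.5],[-0.0159,0.0384,0,0,0,0,-0.5],[-0.0159,0.0384,0,0,0,0,-0.5],[-0.0159,0.0384,0,0,0,0,-0.5],[-0.0159,0.0384,0,0,0,0,-0.5],[-0.008,0.02,0,0,0,0,-0.5],[0,0,0.03,0,0,0,-0.5],[0,0,0.04,0,0,0,-0.5],[0,0,0.025,0,0,0,-0.5],[0,0,0,0,0,0,-0.5],[0,0,0,0,0,0,-0.5]]' && python3 plan.py 0.66 -0.0801 0.182 -11
```

```text
clock: 41.9
ee_pos: [0.6595, -0.0802, 0.1933]
tool_rot: [-0.001, 0.771, 0.636, -0.001]
wrist_force: [0.3, -1.1, -0.6]
finger_gap: 0.0308
grasp_force: 18.0
yaw -10.96 pos [ 0.6595 -0.0802  0.1933] turn [-0.0071  0.0004  0.0015] shift [0.0003 0.001  0.0226] rows>= 0.02971632604136338 0.32288002741260197 q7 0.14 gap 0.0308 F 18.0 [ 0.2824 -1.1007 -0.597 ] t 41.9
```

```bash
python3 -m creep '[[0,-0.001,0.01,0,0,0,-0.5],[0,0,0.008,0,0,0,-0.5],[0,0,0.004,0,0,0,-0.5],[0,0,0,0,0,0,-0.5],[0,0,0,0,0,0,-0.5]]' && python3 -m creep '[[0,0,0.0015,0,0,0,-0.5],[0,0,0,0,0,0,-0.5]]' && python3 -m creep '[[0,0,0.0012,0,0,0,-0.5],[0,0,0,0,0,0,-0.5]]' && python3 -m creep '[[0,0,0.0012,0,0,0,-0.5],[0,0,0,0,0,0,-0.5]]'
```

```text
clock: 42.32
ee_pos: [0.6601, -0.0804, 0.1844]
tool_rot: [0.0, 0.771, 0.636, 0.0]
wrist_force: [-0.5, 0.3, -0.8]
finger_gap: 0.0311
grasp_force: 18.0
clock: 42.48
ee_pos: [0.6602, -0.0804, 0.1836]
tool_rot: [0.0, 0.771, 0.636, 0.0]
wrist_force: [-0.6, -0.4, -0.2]
finger_gap: 0.0308
grasp_force: 18.0
clock: 42.65
ee_pos: [0.6601, -0.0804, 0.1829]
tool_rot: [0.0, 0.771, 0.636, 0.0]
wrist_force: [-0.4, 0.8, -1.1]
finger_gap: 0.0312
grasp_force: 18.0
clock: 42.82
ee_pos: [0.66, -0.0804, 0.1822]
tool_rot: [-0.0, 0.771, 0.636, -0.0]
wrist_force: [-0.2, -0.1, -1.6]
finger_gap: 0.0305
grasp_force: 18.0
```

```bash
python3 -m creep '[[0,0,0.0012,0,0,0,-0.5],[0,0,0,0,0,0,-0.5]]' && python3 -m creep '[[0,0,0.001,0,0,0,-0.5],[0,0,0,0,0,0,-0.5]]' && python3 -m creep '[[0,0,0.001,0,0,0,-0.5],[0,0,0,0,0,0,-0.5]]'
```

```text
clock: 42.98
ee_pos: [0.6601, -0.0804, 0.1819]
tool_rot: [-0.0, 0.771, 0.636, 0.0]
wrist_force: [-0.8, 0.2, 1.6]
finger_gap: 0.0313
grasp_force: 18.0
clock: 43.15
ee_pos: [0.6601, -0.0805, 0.1818]
tool_rot: [-0.0, 0.771, 0.636, 0.0]
wrist_force: [-3.0, 1.2, 6.6]
finger_gap: 0.0311
grasp_force: 18.0
clock: 43.32
ee_pos: [0.6602, -0.0805, 0.1818]
tool_rot: [-0.0, 0.771, 0.636, 0.0]
wrist_force: [-4.2, 1.4, 10.6]
finger_gap: 0.0312
grasp_force: 18.0
```

```bash
python3 -m creep '[[0,0,-0.002,0,0,0,-0.5],[0,0,0,0,0,0,-0.27],[0,0,0,0,0,0,-0.2],[0,0,0,0,0,0,-0.1],[0,0,0,0,0,0,0],[0,0,0,0,0,0,0.1],[0,0,0,0,0,0,0.1],[0,0,-0.02,0,0,0,0.1],[0,0,-0.04,0,0,0,0.1],[0,0,-0.05,0,0,0,0.1],[0,0,-0.03,0,0,0,0.1],[0,0,0,0,0,0,0.1],[0,0,0,0,0,0,0.1]]' 10 && python3 plan.py 0.4548 -0.0506 0.25 -11
```

```text
clock: 44.4
ee_pos: [0.6604, -0.0804, 0.2528]
tool_rot: [0.001, 0.771, 0.636, 0.001]
wrist_force: [0.3, 0.1, -1.1]
finger_gap: 0.048
grasp_force: 0.0
yaw -10.96 pos [ 0.6604 -0.0804  0.2528] turn [ 0.0044 -0.0009  0.0012] shift [-0.02   -0.4151  0.0055] rows>= 0.018397553051410574 5.937563006272573 q7 0.12 gap 0.048 F 0.0 [ 0.2857  0.0672 -1.0509] t 44.4
```

```bash
python3 -m creep '[[-0.001,-0.02,0,0,0,0,0.1],[-0.0018,-0.0375,0,0,0,0,0.1],[-0.0018,-0.0375,0,0,0,0,0.1],[-0.0018,-0.0375,0,0,0,0,0.1],[-0.0018,-0.0375,0,0,0,0,0.1],[-0.0018,-0.0375,0,0,0,0,0.1],[-0.0018,-0.0375,0,0,0,0,0.1],[-0.0018,-0.0375,0,0,0,0,0.1],[-0.0018,-0.0375,0,0,0,0,0.1],[-0.0018,-0.0375,0,0,0,0,0.1],[-0.0018,-0.0375,0,0,0,0,0.1],[-0.001,-0.02,0,0,0,0,0.1],[0,0,0.04,0,0,0,0.1],[0,0,0.04,0,0,0,0.1],[0,0,0.04,0,0,0,0.1],[0,0,0,0,0,0,0.1],[0,0,0,0,0,0,0.1]]' && python3 plan.py 0.4548 -0.0506 0.169 -11
```

```text
clock: 45.82
ee_pos: [0.454, -0.0509, 0.1909]
tool_rot: [-0.001, 0.772, 0.636, -0.001]
wrist_force: [0.5, -0.1, -1.2]
finger_gap: 0.0486
grasp_force: 0.0
yaw -10.99 pos [ 0.454  -0.0509  0.1909] turn [-0.0051  0.0012  0.0004] shift [0.0008 0.0014 0.0438] rows>= 0.02124686982759511 0.6254766436932218 q7 0.2 gap 0.0486 F 0.0 [ 0.498  -0.0967 -1.1759] t 45.82
```

```bash
python3 -m creep '[[0.0008,0.001,0.02,0,0,0,0.1],[0,0,0.02,0,0,0,0.1],[0,0,0.003,0,0,0,0.1],[0,0,0,0,0,0,0.1],[0,0,0,0,0,0,0.1]]' && python3 -m creep '[[0,0,0.002,0,0,0,0],[0,0,0,0,0,0,-0.2],[0,0,0,0,0,0,-0.3],[0,0,0,0,0,0,-0.4],[0,0,0,0,0,0,-0.5],[0,0,0,0,0,0,-0.7],[0,0,0,0,0,0,-0.7],[0,0,0,0,0,0,-0.7],[0,0,0,0,0,0,-0.7]]' 15 && python3 -m creep '[[0,0,-0.006,0,0,0,-0.7],[0,0,-0.01,0,0,0,-0.7],[0,0,-0.03,0,0,0,-0.7],[0,0,-0.05,0,0,0,-0.7],[0,0,-0.05,0,0,0,-0.7],[0,0,0,0,0,0,-0.7],[0,0,0,0,0,0,-0.7]]' && python3 plan.py 0.644 -0.1604 0.24 -11
```

```text
clock: 46.23
ee_pos: [0.4551, -0.0505, 0.1702]
tool_rot: [0.0, 0.771, 0.636, 0.0]
wrist_force: [-0.0, 0.0, -0.6]
finger_gap: 0.0486
grasp_force: 0.0
clock: 46.98
ee_pos: [0.455, -0.0504, 0.1692]
tool_rot: [-0.0, 0.771, 0.636, 0.0]
wrist_force: [-0.9, 0.0, 3.2]
finger_gap: 0.023
grasp_force: 15.0
clock: 47.57
ee_pos: [0.4555, -0.0503, 0.2433]
tool_rot: [0.001, 0.771, 0.636, 0.001]
wrist_force: [-0.0, -0.4, -0.1]
finger_gap: 0.0231
grasp_force: 15.0
yaw -10.95 pos [ 0.4555 -0.0503  0.2433] turn [ 0.0057 -0.0014  0.0017] shift [-0.1442  0.412   0.0065] rows>= 0.02390471291050752 6.236764971996303 q7 0.15 gap 0.0231 F 15.0 [-0.0051 -0.4176 -0.0703] t 47.57
```

Contact expected at TCP z of about 0.1812.

```bash
python3 -m creep '[[-0.007,0.02,0,0,0,0,-0.7],[-0.013,0.0372,0,0,0,0,-0.7],[-0.013,0.0372,0,0,0,0,-0.7],[-0.013,0.0372,0,0,0,0,-0.7],[-0.013,0.0372,0,0,0,0,-0.7],[-0.013,0.0372,0,0,0,0,-0.7],[-0.013,0.0372,0,0,0,0,-0.7],[-0.013,0.0372,0,0,0,0,-0.7],[-0.013,0.0372,0,0,0,0,-0.7],[-0.013,0.0372,0,0,0,0,-0.7],[-0.013,0.0372,0,0,0,0,-0.7],[-0.007,0.02,0,0,0,0,-0.7],[0,0,0.03,0,0,0,-0.7],[0,0,0.04,0,0,0,-0.7],[0,0,0.025,0,0,0,-0.7],[0,0,0,0,0,0,-0.7],[0,0,0,0,0,0,-0.7]]' && python3 -m creep '[[0,0,0.01,0,0,0,-0.7],[0,0,0.008,0,0,0,-0.7],[0,0,0.004,0,0,0,-0.7],[0,0,0,0,0,0,-0.7],[0,0,0,0,0,0,-0.7]]' && python3 plan.py 0.644 -0.1604 0.1812 -11
```

```text
clock: 48.98
ee_pos: [0.6425, -0.16, 0.1928]
tool_rot: [-0.001, 0.771, 0.636, -0.001]
wrist_force: [0.8, 0.4, -0.2]
finger_gap: 0.023
grasp_force: 15.0
clock: 49.4
ee_pos: [0.6436, -0.1603, 0.1838]
tool_rot: [0.0, 0.771, 0.636, 0.0]
wrist_force: [-0.0, 0.7, 1.1]
finger_gap: 0.0232
grasp_force: 15.0
yaw -10.96 pos [ 0.6436 -0.1603  0.1838] turn [ 0.0006 -0.0001  0.0013] shift [-0.0001  0.0008  0.0053] rows>= 0.005220221126362081 0.07656877273502843 q7 0.27 gap 0.0232 F 15.0 [-0.045   0.7431  1.0679] t 49.4
```

```bash
python3 -m creep '[[0,0,0.003,0,0,0,-0.7],[0,0,0,0,0,0,-0.7]]' && python3 -m creep '[[0,0,0.0012,0,0,0,-0.7],[0,0,0,0,0,0,-0.7]]' && python3 -m creep '[[0,0,0.0012,0,0,0,-0.7],[0,0,0,0,0,0,-0.7]]' && python3 -m creep '[[0,0,0.001,0,0,0,-0.7],[0,0,0,0,0,0,-0.7]]'
```

```text
clock: 49.57
ee_pos: [0.6436, -0.1603, 0.1822]
tool_rot: [0.0, 0.771, 0.636, 0.0]
wrist_force: [-0.3, -0.6, -0.8]
finger_gap: 0.0232
grasp_force: 15.0
clock: 49.73
ee_pos: [0.6436, -0.1603, 0.1816]
tool_rot: [0.0, 0.771, 0.636, 0.0]
wrist_force: [-0.3, -0.4, 0.1]
finger_gap: 0.0228
grasp_force: 15.0
clock: 49.9
ee_pos: [0.6436, -0.1604, 0.1813]
tool_rot: [-0.0, 0.771, 0.636, 0.0]
wrist_force: [-1.5, 0.9, 3.3]
finger_gap: 0.0232
grasp_force: 15.0
clock: 50.07
ee_pos: [0.6437, -0.1604, 0.1813]
tool_rot: [-0.0, 0.771, 0.636, 0.0]
wrist_force: [-2.3, 0.7, 7.2]
finger_gap: 0.0232
grasp_force: 15.0
```

```bash
python3 -m creep '[[0,0,-0.0015,0,0,0,-0.7],[0,0,0,0,0,0,-0.46],[0,0,0,0,0,0,-0.38],[0,0,0,0,0,0,-0.25],[0,0,0,0,0,0,-0.1],[0,0,0,0,0,0,0],[0,0,0,0,0,0,0],[0,0,-0.02,0,0,0,0],[0,0,-0.04,0,0,0,0],[0,0,-0.06,0,0,0,0],[0,0,-0.06,0,0,0,0],[0,0,-0.06,0,0,0,0],[0,0,0,0,0,0,0]]' 10 && python3 -m creep '[[-0.03,0,0,0,0,0,0],[-0.06,0,0,0,0,0,0],[-0.06,0,0,0,0,0,0],[-0.06,0,0,0,0,0,0],[-0.06,0,0,0,0,0,0],[-0.06,0,0,0,0,0,0],[-0.06,0,0,0,0,0,0],[-0.06,0,0,0,0,0,0],[-0.06,0,0,0,0,0,0],[-0.06,0,0,0,0,0,0],[-0.06,0,0,0,0,0,0],[-0.03,0,0,0,0,0,0],[0,0,0,0,0,0,0],[0,0,0,0,0,0,0]]' && python3 - <<'E'
from h import *
p,d=vision.capture("top"); np.save("dend.npy",d)
cv2.imwrite("pics/end.png",cv2.resize(p[130:280,150:425],None,fx=2.9,fy=2.9,interpolation=cv2.INTER_CUBIC)[:, :797])
E
```

```text
clock: 51.15
ee_pos: [0.6457, -0.1615, 0.3084]
tool_rot: [0.004, 0.772, 0.636, 0.003]
wrist_force: [0.7, -1.0, -0.8]
finger_gap: 0.0442
grasp_force: 0.0
clock: 52.32
ee_pos: [0.5799, -0.4847, 0.3]
tool_rot: [-0.001, 0.772, 0.636, -0.0]
wrist_force: [-0.1, 0.1, -0.4]
finger_gap: 0.0435
grasp_force: 0.0
```

View pics/end.png

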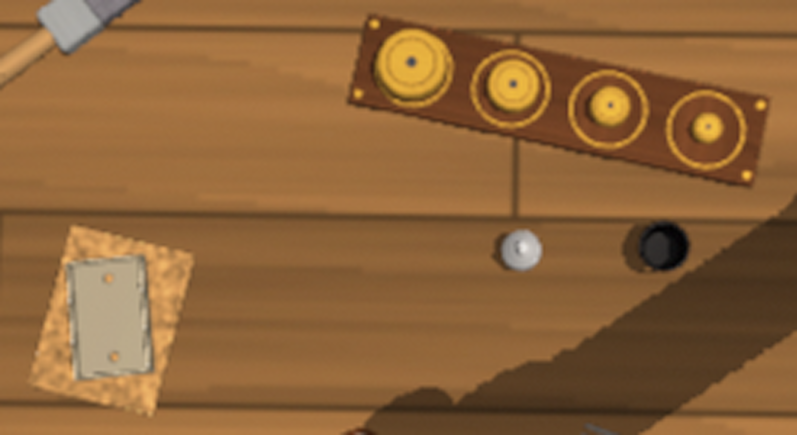

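All four weights are centred in their rings: tops at (411,62), (512,84), (610,105) and (708,127), largest nearest the mat. The pan lies flat with its centre at about (111,317), against the mat's centre at about (112,320), so it is within a few mm. Handing in.

```bash
python3 -c "
from cell import workorder; print(workorder.job_done())"
```

```text
the job is handed in; nothing more can be done
None
```

The job is handed in at about 52 s: the pan lies flat in the middle of the cork mat, and the four weights sit centred in their rings in size order, largest nearest the mat; no verdict came back.

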